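# Set frame rails to the scribed line

### The arm

A 7-joint arm with a two-finger parallel gripper is mounted at the origin on the work surface. World frame = base frame: x ahead of the robot, y to its left, z up, the work surface at z = 0. Lengths are in m, angles in rad, forces in N, time in s.
With the tool pointing down it reaches from about 0.4 to 0.9 m from the base axis. Payload 5.5 kg.
Tool frame: the origin (TCP) lies on the centre line of the jaws, within the pads' length; the fingertips stand 22 mm ahead of it and the grasp point (between the pads) lies 3 mm ahead of it; z points along the fingers, x is the direction in which the jaws open and shut, and the axes are right-handed (so a half turn about z gives the same grasp; the last joint's range is limited). The gripper opens to 92 mm and grips with 3 to 60 N. Pads are 19 mm wide; open, the fingers measure 130 mm over their backs; the gripper's body (75 mm by 190 mm) begins 47 mm behind the grasp point.
Start: joints at [-1.011, 0.501, -0.427, 1.55, 0.221, 1.138, -0.21], TCP at [0.19, 0.622, 0.249] pointing down, gripper open.
Joint ranges: [-2.88, 2.88], [-0.31, 2.03], [-1.54, 1.56], [0.2, 2.42], [-1.41, 4.55], [0.19, 2.02], [-2.57, 2.57]. Speed limits (rad/s): [2.57, 2.57, 3.14, 3.14, 3.14, 3.14, 3.14].

### API

Orientations are given as a unit quaternion [x, y, z, w].
In Python, from cell import manip gives the robot as it stands.
- The arm moves only by the shell command python3 -m jog 'ROWS' [OPENING]. ROWS is JSON, a list of rows, each a list of 2 entries, a list of its own where there are three numbers: the shift along the tool's x, y, z in mm, then the turn about the tool's z in degrees. A call has 1 to 20 rows; each row shifts and turns the commanded pose from where the row before left it, along the tool's axes as they then stand; what a row does not reach is not made up. A row lasts 1/10 s, in which the tool goes at most 50 mm and 8.59 degrees, less where a joint would pass 70% of its speed; a pose out of reach is approached as far as the arm can. A call is refused whole if a number of a shift passes 50 or a number of a turn 8.59, either way. A call with a gripper value outside its range is refused whole. OPENING is the finger opening in mm, from 0 to 91.8, set as the call begins (- or left out, the last holds). The fingers move at their own pace and stop on an object; the grip force is fixed at half the most. Time passes only in rows, so rows that do not move let the fingers close. It gives the time, the measured TCP pose, the force and the opening at its end, in the units of the state.
- manip.read_state(): the state, without advancing time (a new reading comes with each control period).
- manip.read_camera(name): name is "side" or "top" or "wrist"; returns a dict with "pixels" (420x560x3 uint8, red, green, blue), "mtx" (3x3 intrinsics, pixels), "k1" (the pictures are not rectified: a ray, as slopes to the right and down, at radius r is drawn at 1 + k1 r^2 times it, then the intrinsics apply), "R" (3x3) and "t" (3): a world point X has camera coordinates R X + t; the wrist camera has in their place "hand_eye" (4x4, takes a point from camera to tool coordinates, whose origin is the TCP and whose axes are the tool frame's). Camera axes: x right, y down, z forward; pixel columns grow to the right and rows downward; lengths in m; the calibration is good to about 2 mm. A picture is of the moment at which its call begins: read the wrist's pose just before it. There is no depth.
- manip.close_job(): hands the job in, once; it reports no verdict.
Trained networks look in the newest picture that a camera, given by its name, has taken for a name from the list of things; names that differ only in an ending like _2 or _b are one class to them, and where a whole thing is asked for, a point or a joint stands for the part that bears it (a point fixed in the world has none). Each returns a list of dicts, best first, with "conf" (0 to 1); they miss things now and then, are a little off and sometimes report something else, mostly with a low value. They report only what shows in the picture. A call takes as long as a camera call. They do not tell look-alikes from the thing itself.
- manip.look_for(thing, camera): "rect" ([left, top, right, bottom] in pixels, round what is visible of it).
- manip.masks_of(thing, camera): "pixels" (420x560 bool, what is visible of it) and "rect" ([left, top, right, bottom] in pixels, round what is visible of it).
- manip.place_of(thing, camera): "uv" ([column, row] in pixels: a listed point, or the origin of a listed thing).
The state is a dict: "t": time; "q": joint angles; "qvel": joint speeds; "joint_efforts": joint torques, N m; "tool_pos": TCP position; "tcp_rot": TCP orientation; "wrist_force": force on the tool from outside, world axes, zero at the start; "wrist_torque": the same for the moment, N m; "grip_width": opening from 0.0 (shut) to 1.0 (fully open).
Only numpy, scipy, OpenCV 4.12 (cv2) and the standard library are available. Lean on these libraries where they do the work, as an engineer would, in place of code of your own. Each camera call takes 0.05 s, during which the arm holds its last target.

### The job

The rails for the robot frame are in the plywood rack, under its roof: lift the front end of each one over the front lip and draw it out endwise. Lay it in a free lane of the alignment jig and push it through the clear-roofed tunnel until its leading end stands exactly on the scribed line of the aluminium plate beyond. Do this for every rail in the rack, one to a lane, and do not disturb the tape measure, roller and jar.

Things in the scene. Friction and masses are not known exactly. Their poses are not given: they have to be found in the camera images.
- rack: fixed plywood stock rack, 240 mm wide (its x); rails lie along its y in four bays at x = -87, -29, 29, 87 mm. Origin: on the table, at the middle of the front lip's inner face. Floor 6 mm thick, from y = 0 to the back wall at y = 180. Lip 6 mm thick (y = -6 to 0), its top 15 mm above the floor. From y = 0 to 105 mm it is open above and undivided; from 105 to 180 mm it is roofed.
- rack_roof (a point): middle of the rack roof's front edge, on its underside (37 mm above the table; roof 4 mm thick). Axes as the rack's. Under it 31 mm clear height and bays 28 mm wide between solid dividers. Too low for a level rail to pass over the lip: raise the lip end over 15 mm with the rear end low, draw to the rack's -y; once the rear end is out from under the roof, lift freely.
- jig: fixed alignment jig, black base 240 mm wide (its x), 6 mm thick; four lanes along its y at x = -87, -29, 29, 87 mm. Origin: on the table, middle of the row of tunnel mouths. From y = 140 to 40 mm each lane is an open channel 28 mm wide between 4 mm walls standing 6 mm above the base; from 40 to 0 the walls taper to 23 mm. Lay rails there, push to -y.
- jig_exit (a point): middle of the row of tunnel exits, at the level of the lane floors (6 mm above the table), axes as the jig's. Tunnels run from the mouths to here: 90 mm long, 23 mm wide, 23 mm high, between white blocks, clear roof with its top 33 mm above the table. Rails come out here above the marking plate; nothing stops them. One pushed too far can be pushed back by its leading end.
- line (a point): middle of the scribed line: straight, dark, 2 mm wide, right across the fixed aluminium plate (250 x 70 x 5 mm) past the tunnel exits, on its upper face, 5 mm above the table. Axes as the jig's: the line runs along x, tunnels lie to +y. It is 30 to 50 mm from the exits, varying. Rails pass 1 mm above the plate. A rail is right when its end is over the line, its centre 80 mm to +y.
- rail1_c (a point): centre of a rail: bare aluminium square tube, 20 x 20 mm and 160 mm long, about 55 g, both ends alike, any side may be up. The point is the middle of the tube (10 mm above its underside, 80 mm from each end); its y axis runs along the tube. It starts in a bay of the rack, or is absent.
- rail2_c (a point): centre of a rail: bare aluminium square tube, 20 x 20 mm and 160 mm long, about 55 g, both ends alike, any side may be up. The point is the middle of the tube (10 mm above its underside, 80 mm from each end); its y axis runs along the tube. It starts in a bay of the rack, or is absent.
- rail3_c (a point): centre of a rail: bare aluminium square tube, 20 x 20 mm and 160 mm long, about 55 g, both ends alike, any side may be up. The point is the middle of the tube (10 mm above its underside, 80 mm from each end); its y axis runs along the tube. It starts in a bay of the rack, or is absent.
- rail4_c (a point): centre of a rail: bare aluminium square tube, 20 x 20 mm and 160 mm long, about 55 g, both ends alike, any side may be up. The point is the middle of the tube (10 mm above its underside, 80 mm from each end); its y axis runs along the tube. It starts in a bay of the rack, or is absent.
- tape_c (a point): bystander: tape measure in a black case, 70 x 34 x 60 mm high, standing loose on the table; the point is its centre. Leave it alone.
- roller_c (a point): bystander: white plastic roller disc, 60 mm across and 22 mm high, loose on the table; the point is its centre. Leave it alone.
- jar_c (a point): bystander: closed clear jar with a black cap, 56 mm across and 70 mm high, loose on the table; the point is its centre. Leave it alone.
Not all that is in view belongs to the job. Leave any green look-alike of the part that bears rail3_c alone. What is shaped like the part that bears rail1_c but green is not meant.

How it is judged:
By the outcome, as a careful person would: the job done as asked, in the order asked, and still so for the second after the job is handed in, with the robot touching nothing.
Of rail1, rail2, rail3, rail4 only 3 to 4 are there at a start; the rules pass over those that are not, and their reading is None.
At some moment in a run one of rail1, rail2, rail3, rail4 may be knocked a few centimetres aside while the robot is not near it.
Once in a run the grip may slacken for a moment while it holds something.
It also fails if it takes over 210 s, if anything falls off the work surface, if the arm or the gripper's body presses on something with over 40 N, if the wrist force passes 120 N, or if a joint passes its speed limit or range.

## Working session

There is one attempt and no reset: what is moved stays moved. The work goes in short steps, Python scripts to look and compute and a shell command to move; the robot and the scene stay as the last step left them, time stands still between calls to the robot, and variables do not carry over. Pictures are saved under pics/ and viewed, and the job is handed in when it is done.

```bash
ls; mkdir -p pics; python3 - <<'E'
from cell import manip
import cv2
s=manip.read_state();print(s)
for n in ["side","top","wrist"]:
    c=manip.read_camera(n);cv2.imwrite(f"pics/a_{n}.png",c["pixels"][:,:,::-1])
    print(n,c["mtx"],c["k1"],c.get("R"),c.get("t"),c.get("hand_eye"))
    for th in ["rack","rack_roof","jig","jig_exit","line","rail1_c","tape_c","roller_c","jar_c"]:
        print(th,[(r["conf"],r["uv"]) for r in manip.place_of(th,n)])
E
```

```text
pics
{'t': 0.0, 'q': array([-1.01081065,  0.5018482 , -0.42677774,  1.55144611,  0.22081344,
        1.13830649, -0.21031192]), 'qvel': array([-1.67921997e-03,  5.86851271e-05,  6.37862005e-04,  4.48834722e-04,
       -5.04549320e-04, -5.33563294e-04, -1.00696633e-04]), 'joint_efforts': array([-7.88427024e-04, -5.66580141e+01, -5.81589282e+00, -2.79108846e+01,
       -6.84451684e-02,  3.09343741e-02,  1.88906201e-04]), 'tool_pos': array([0.18995418, 0.62093533, 0.24767853]), 'tcp_rot': array([ 8.03869477e-01,  5.94804937e-01, -7.97458881e-04,  5.60766195e-04]), 'wrist_force': array([ 1.1300389 , -0.31303222,  0.73226667]), 'wrist_torque': array([0.02947246, 0.01082427, 0.02852669]), 'grip_width': 0.9978230167087572}
side [[392.74954204   0.         283.56710028]
 [  0.         392.74954204 200.85968403]
 [  0.           0.           1.        ]] -0.10883671365734929 [[-0.91443828 -0.40423283  0.01996144]
 [-0.30506917  0.65602494 -0.69033621]
 [ 0.26596136 -0.63735947 -0.72321329]] [0.51477179 0.17097785 0.84455785] None
rack [(0.94, [262.3, 237.5])]
rack_roof [(0.59, [237.0, 263.6])
[... 742 characters left out ...]
0.69, [406.7, 208.6])]
rail1_c [(0.68, [255.7, 296.2]), (0.62, [226.1, 240.1])]
tape_c [(0.94, [311.5, 136.8])]
roller_c [(0.68, [350.7, 149.5])]
jar_c [(0.78, [268.6, 145.3])]
wrist [[338.99015833   0.         278.04593817]
 [  0.         338.99015833 206.6131452 ]
 [  0.           0.           1.        ]] -0.012467478565949403 None None [[ 9.99998141e-01  4.98601647e-04  1.86241042e-03  1.28204292e-03]
 [-9.42150177e-04  9.69164561e-01  2.46412592e-01 -6.70672502e-02]
 [-1.68212045e-03 -2.46413889e-01  9.69163230e-01 -1.36745115e-01]
 [ 0.00000000e+00  0.00000000e+00  0.00000000e+00  1.00000000e+00]]
rack []
rack_roof []
jig []
jig_exit []
line []
rail1_c []
tape_c []
roller_c []
jar_c []
```

View pics/a_side.png

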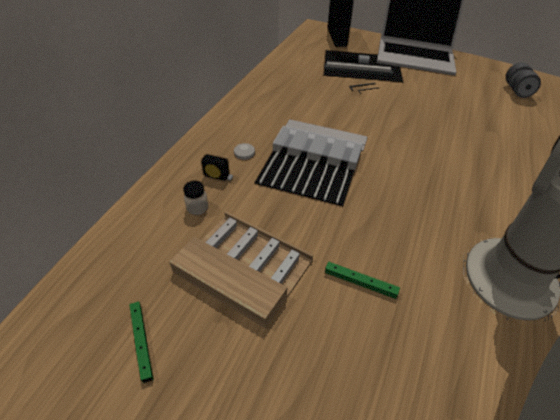

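View pics/a_top.png

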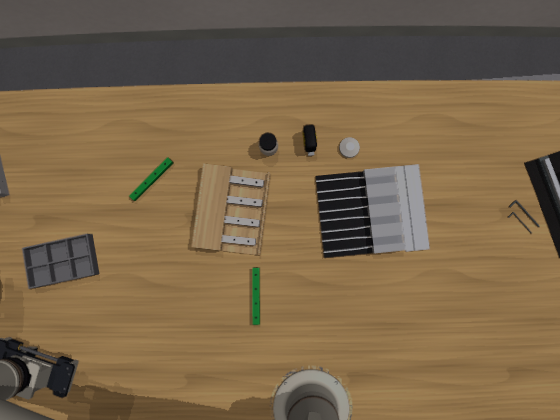

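View pics/a_wrist.png

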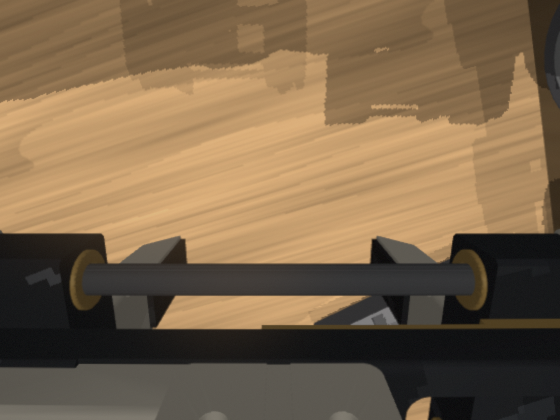

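```bash
cat > h.py <<'E'
import numpy as np, cv2
from cell import manip
from scipy.spatial.transform import Rotation as Ro
def proj(c,X,T=None):
    X=np.atleast_2d(np.asarray(X,float))
    if "R" in c and c["R"] is not None: P=X@c["R"].T+c["t"]
    else:
        M=np.linalg.inv(T@c["hand_eye"]); P=X@M[:3,:3].T+M[:3,3]
    s=P[:,:2]/P[:,2:]; r2=(s**2).sum(1,keepdims=True); s=s*(1+c["k1"]*r2)
    return s@np.diag([c["mtx"][0,0],c["mtx"][1,1]])+c["mtx"][:2,2]
def ray(c,uv,T=None):
    d=cv2.undistortPoints(np.array([[uv]],float),c["mtx"],np.array([c["k1"],0,0,0.]))[0,0]
    d=np.array([d[0],d[1],1.])
    if "R" in c and c["R"] is not None: return -c["R"].T@c["t"], c["R"].T@d
    M=T@c["hand_eye"]; return M[:3,3], M[:3,:3]@d
def onz(c,uv,z,T=None):
    o,d=ray(c,uv,T); return (o+d*(z-o[2])/d[2])
def tool():
    s=manip.read_state(); T=np.eye(4); T[:3,:3]=Ro.from_quat(s["tcp_rot"]).as_matrix(); T[:3,3]=s["tool_pos"]; return T,s
E
python3 - <<'E'
from h import *
c=manip.read_camera("top");s=manip.read_camera("side")
im=c["pixels"][:,:,::-1]
cv2.imwrite("pics/b1.png",cv2.resize(im[150:270,180:290],None,fx=5,fy=5,interpolation=cv2.INTER_CUBIC))
cv2.imwrite("pics/b2.png",cv2.resize(im[150:270,305:440],None,fx=5,fy=5,interpolation=cv2.INTER_CUBIC))
im=s["pixels"][:,:,::-1]
cv2.imwrite("pics/b3.png",cv2.resize(im[210:325,165:320],None,fx=5,fy=5,interpolation=cv2.INTER_CUBIC))
for n,uv,z in [("rack",(263.4,214.4),0),("roof",(221.3,207.9),.037),("jig",(366.5,209.1),0),("exit",(401.9,208.1),.006),("line",(406.7,208.6),.005),("tape",(311.5,136.8),.03),("roller",(350.7,149.5),.011),("jar",(268.6,145.3),.035)]:
    print(n,onz(c,uv,z))
for n,uv,z in [("rack",(262.3,237.5),0),("roof",(237,263.6),.037),("jig",(311.5,162.1),0),("exit",(321.1,141.4),.006),("line",(325.1,137.2),.005),("tape",(211.3,165.6),.03),("roller",(241.7,146.9),.011),("jar",(197,196.5),.035)]:
    print(n,onz(s,uv,z))
E
```

```text
rack [0.54872641 0.1279434  0.        ]
roof [0.56582217 0.24495907 0.037     ]
jig [ 0.55900616 -0.17206671  0.        ]
exit [ 0.55952816 -0.27415791  0.006     ]
line [ 0.55792901 -0.28837575  0.005     ]
tape [ 0.76888857 -0.01542281  0.03      ]
roller [ 0.73395574 -0.13023623  0.011     ]
jar [0.74480656 0.10875151 0.035     ]
rack [0.55975458 0.12938492 0.        ]
roof [0.56385559 0.2398185  0.037     ]
jig [ 0.55221431 -0.16949497  0.        ]
exit [ 0.55791088 -0.26257455  0.006     ]
line [ 0.554405   -0.28836484  0.005     ]
tape [ 0.77742082 -0.00996491  0.03      ]
roller [ 0.75390402 -0.13438516  0.011     ]
jar [0.7464213  0.10715718 0.035     ]
```

View pics/b1.png

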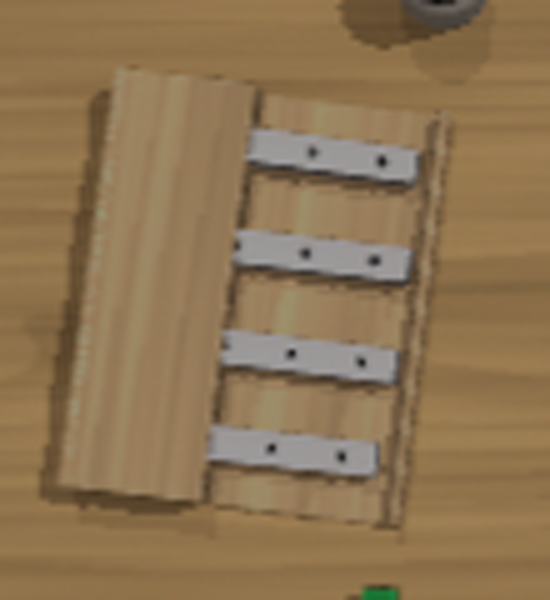

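View pics/b2.png

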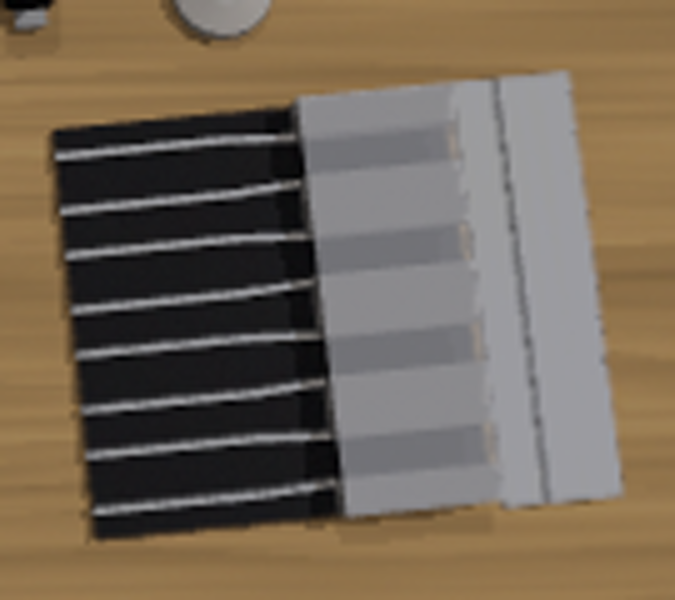

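View pics/b3.png

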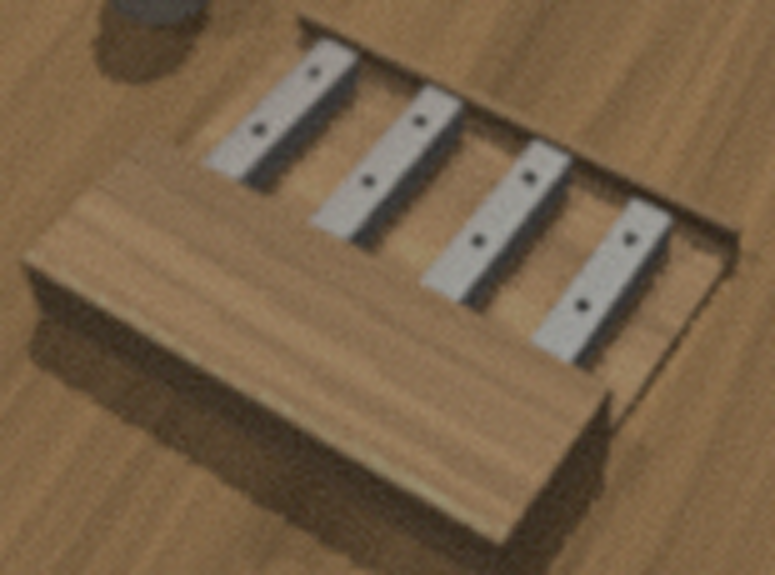

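```bash
cat > fit.py <<'E'
from h import *
from scipy.optimize import least_squares
import pickle
c=manip.read_camera("top");s=manip.read_camera("side")
cr=lambda p,o:(np.array(p)+.5)/5-.5+np.array(o)
def fit(obs,p0):
    def res(p,full=False):
        th=p[2];out=[]
        for cam,X,uv in obs:
            x,y,z=X; W=[p[0]+x*np.cos(th)-y*np.sin(th),p[1]+x*np.sin(th)+y*np.cos(th),z]
            out.append(proj(cam,W)[0]-uv)
        return np.ravel(out)
    r=least_squares(res,p0,loss='soft_l1');print(r.x,np.degrees(r.x[2]));print(np.round(res(r.x).reshape(-1,2),1).tolist());return r.x
T=(180,150);S=(165,210);J=(305,150)
m=lambda *a:np.array(a)/1000
top=[(c,m(120,180,41),cr((118,68),T)),(c,m(120,105,41),cr((258,85),T)),(c,m(-120,180,41),cr((62,487),T)),(c,m(-120,105,41),cr((208,503),T)),(c,m(120,-6,21),cr((452,112),T)),(c,m(-120,-6,21),cr((400,527),T))]
side=[(s,m(-120,105,41),cr((610,395),S)),(s,m(-120,180,41),cr((500,545),S)),(s,m(120,180,41),cr((25,260),S)),(s,m(120,-6,21),cr((300,18),S)),(s,m(-120,-6,21),cr((740,235),S))]
for o in (top,side,top+side): rk=fit(o,[.55,.13,0])
jt=[(c,m(120,140,6),cr((53,130),J)),(c,m(-120,140,6),cr((93,538),J)),(c,m(120,0,33),cr((297,98),J)),(c,m(-120,0,33),cr((343,517),J))]
jg=fit(jt,[.555,-.17,0])
for p in ((497,80),(547,500),(522,290)):
    w=onz(c,cr(p,J),.005); d=w[:2]-jg[:2]; th=jg[2]
    print("line in jig",d@[np.cos(th),np.sin(th)],d@[-np.sin(th),np.cos(th)])
pickle.dump((rk,jg),open("pose.pkl","wb"))
# rails in rack: front end top centre
for p in ((417,166),(410,265),(397,366),(377,458)):
    w=onz(c,cr(p,T),.026); d=w[:2]-rk[:2]; th=rk[2]
    print("rail end",w,d@[np.cos(th),np.sin(th)],d@[-np.sin(th),np.cos(th)])
E
python3 fit.py
```

```text
[ 0.55135676  0.12907106 -0.13219187] -7.574035970118059
[[1.6, 0.3], [-0.5, -0.3], [1.4, 0.1], [-1.5, 0.0], [-0.4, -0.0], [-0.1, -0.1]]
[ 0.54970781  0.13522417 -0.13601444] -7.793053202938625
[[-0.3, 0.7], [0.7, 0.2], [-0.2, -0.2], [-0.2, -1.1], [0.0, -0.1]]
[ 0.55048137  0.13320965 -0.13672209] -7.833598736580726
[[0.4, 0.3], [-1.7, -0.1], [-0.2, 0.1], [-3.1, 0.2], [-1.6, 0.3], [-1.7, 0.2], [-0.3, -0.2], [0.8, -0.9], [0.0, -1.1], [-0.0, -1.8], [0.0, -0.9]]
[ 0.55103465 -0.17268419  0.07400815] 4.240354526976723
[[-0.2, -0.4], [-0.1, 0.4], [0.2, -0.1], [0.2, 0.0]]
line in jig 0.12502065855301484 -0.1231183622541255
line in jig -0.1215090280353837 -0.12320669038185744
line in jig 0.0006079854227452107 -0.12293040845427917
rail end [0.63736977 0.12653459 0.026     ] 0.08698735272122597 0.005229821736147689
rail end [0.58023274 0.1311465  0.026     ] 0.029754932454987983 0.002011113188609192
rail end [0.52254381 0.13916234 0.026     ] -0.02848817933635444 0.00208934419376105
rail end [0.47049504 0.15105035 0.026     ] -0.08167152919829967 0.0067723502400536
```

```bash
python3 -m jog '[[[0,0,0],8.1],[[0,0,0],8.1],[[0,0,0],8.1],[[0,0,0],8.1],[[0,0,0],8.1],[[0,0,0],8.1],[[0,0,0],8.1],[[0,0,0],8.1],[[0,0,0],8.1],[[0,0,0],8.1]]' 36
cat > w.py <<'E'
from h import *
import pickle,sys
rk,jg=pickle.load(open("pose.pkl","rb"))
def fr(p,W):
    d=np.asarray(W)[:2]-p[:2];c,s=np.cos(p[2]),np.sin(p[2]);return np.array([d[0]*c+d[1]*s,-d[0]*s+d[1]*c])*1000
def to(p,x,y):
    c,s=np.cos(p[2]),np.sin(p[2]);x,y=x/1000,y/1000;return np.array([p[0]+x*c-y*s,p[1]+x*s+y*c])
def rep(frame=None,x=0,y=0,z=None):
    T,s=tool();a=np.degrees(np.arctan2(T[1,0],T[0,0]))
    print("t %.1f tcp"%s["t"],np.round(T[:3,3]*1000,1),"yaw %.2f"%a,"F",np.round(s["wrist_force"],1),"grip %.1fmm"%(s["grip_width"]*92),"tilt",np.round(T[:2,2],3))
    print("rack frame",np.round(fr(rk,T[:3,3]),1),"dyaw %.2f"%(a-np.degrees(rk[2])),"| jig frame",np.round(fr(jg,T[:3,3]),1),"dyaw %.2f"%(a-np.degrees(jg[2])))
    if frame:
        p=rk if frame=="r" else jg
        W=to(p,x,y);W=np.array([W[0],W[1],T[2,3] if z is None else z/1000])
        print("shift tool mm",np.round(T[:3,:3].T@(W-T[:3,3])*1000,1),"turn %.2f"%(a-np.degrees(p[2])))
if __name__=="__main__":
    a=sys.argv[1:]; rep(*( [a[0]]+[float(v) for v in a[1:]] if a else []))
E
python3 w.py r 0 -20 170
```

```text
t: 2.7
tool_pos: [0.19, 0.6216, 0.2487]
tcp_rot: [0.997, -0.073, -0.0, -0.0]
wrist_force: [-0.8, -0.3, 0.1]
grip_width: 0.396
t 2.7 tcp [190.  621.6 248.7] yaw -8.33 F [-0.8 -0.3  0.1] grip 36.4mm tilt [-0.  0.]
rack frame [-423.7  434.7] dyaw -0.50 | jig frame [-301.4  818.8] dyaw -12.57
shift tool mm [427.7 451.   78.7] turn -0.50
```

```bash
python3 -m jog '[[[33,34.7,0],-0.5],[[33,34.7,0],0],[[33,34.7,0],0],[[33,34.7,0],0],[[33,34.7,0],0],[[33,34.7,0],0],[[33,34.7,0],0],[[33,34.7,6],0],[[33,34.7,10],0],[[33,34.7,15],0],[[33,34.7,15],0],[[33,34.7,15],0],[[33,34.7,18],0],[[0,0,0],0]]'
cat > wl.py <<'E'
from w import *
import sys
c=None
T,s=tool();c=manip.read_camera("wrist")
im=c["pixels"][:,:,::-1].copy()
cv2.imwrite("pics/%s.png"%sys.argv[1],im);pickle.dump((T,{k:v for k,v in c.items()}),open("last.pkl","wb"))
for th in sys.argv[2:]:
    print(th,[(r["conf"],r["uv"]) for r in manip.place_of(th,"wrist")])
rep()
E
python3 wl.py c1 rail1_c rack rack_roof
```

```text
t: 4.1
tool_pos: [0.5575, 0.1107, 0.1682]
tcp_rot: [0.997, -0.071, -0.0, 0.003]
wrist_force: [-0.7, 0.4, -0.4]
grip_width: 0.392
rail1_c [(0.78, [154.5, 64.5]), (0.67, [2.3, 191.3])]
rack [(0.91, [263.8, 175.5])]
rack_roof [(0.68, [377.5, 64.3]), (0.61, [260.3, 38.6])]
t 4.3 tcp [554.7 120.9 170.4] yaw -7.41 F [-0.5  1.2 -0.1] grip 35.9mm tilt [-0.     0.001]
rack frame [  5.9 -11.6] dyaw 0.42 | jig frame [ 25.4 292.5] dyaw -11.65
```

View pics/c1.png

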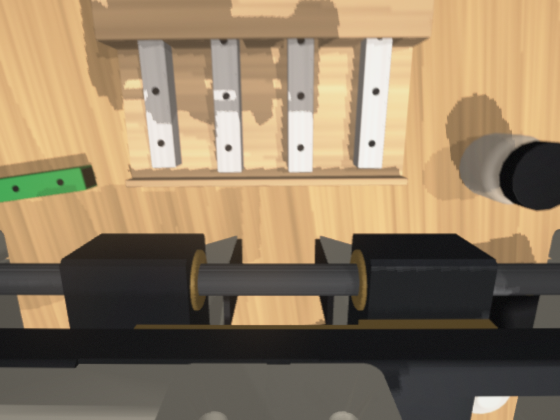

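```bash
python3 wl.py c2; python3 - <<'E'
import cv2
im=cv2.imread("pics/c2.png")[0:200,85:445]
cv2.imwrite("pics/c2z.png",cv2.resize(im,None,fx=2.2,fy=2.2,interpolation=cv2.INTER_CUBIC))
E
```

```text
t 4.3 tcp [554.7 121.4 170.7] yaw -7.35 F [ 0.2  0.4 -0.4] grip 36.1mm tilt [0.    0.001]
rack frame [  5.8 -11.1] dyaw 0.48 | jig frame [ 25.4 293. ] dyaw -11.59
```

View pics/c2z.png

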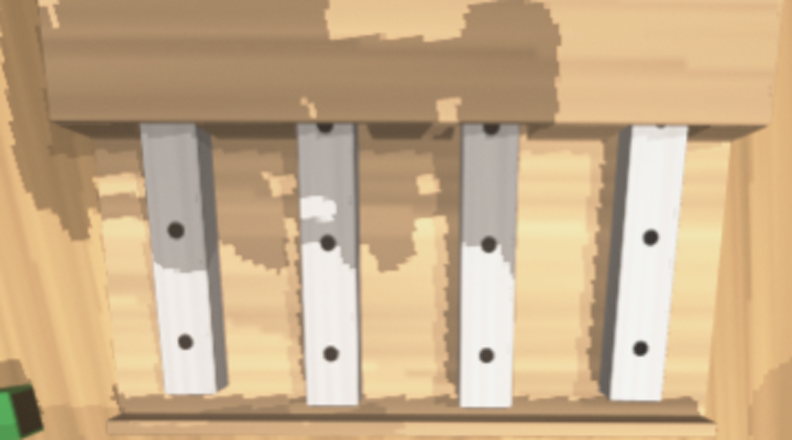

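```bash
python3 - <<'E'
from w import *
T,c=pickle.load(open("last.pkl","rb"))
f=lambda p:((p[0]+.5)/2.2-.5+85,(p[1]+.5)/2.2-.5)
for n,ps,z in [("A",[(165,393),(216,392)],.026),("B",[(308,404),(358,404)],.026),("C",[(461,407),(512,407)],.026),("D",[(610,399),(661,401)],.026),("Aback",[(142,124),(196,124)],.026),("Bback",[(297,124),(356,124)],.026),("Cback",[(461,124),(519,124)],.026),("Dback",[(633,124),(687,124)],.026),("lipout",[(108,421),(715,421)],.021),("roof",[(48,122),(770,124)],.041)]:
    for p in ps: 
        w=onz(c,f(p),z,T); print(n,np.round(fr(rk,w),1),np.round(w*1000,1))
E
```

```text
A [-94.4   8.5] [458.1 154.5  26. ]
A [-74.9   9.1] [477.5 152.4  26. ]
B [-40.    4.7] [511.5 143.3  26. ]
B [-20.8   4.9] [530.5 140.9  26. ]
C [18.6  4. ] [569.4 134.7  26. ]
C [38.1  4.2] [588.8 132.2  26. ]
D [75.4  7.6] [626.2 130.5  26. ]
D [95.  7.] [645.6 127.2  26. ]
Aback [-95.4 104. ] [470.1 249.2  26. ]
Aback [-76.4 104.1] [489.  246.7  26. ]
Bback [-40.9 104.3] [524.1 242.1  26. ]
Bback [-20.2 104.4] [544.7 239.4  26. ]
Cback [ 16.6 104.7] [581.2 234.7  26. ]
Cback [ 36.9 104.9] [601.4 232.1  26. ]
Dback [ 77.  105.3] [641.1 227.1  26. ]
Dback [ 96.  105.5] [659.9 224.7  26. ]
lipout [-119.5   -3.6] [431.7 146.   21. ]
lipout [118.5  -1.6] [667.7 115.5  21. ]
roof [-121.4  101.9] [444.1 250.7  41. ]
roof [118.8 103.2] [682.2 219.3  41. ]
```

```bash
python3 w.py r -85 27 80
```

```text
t 4.3 tcp [554.7 121.4 170.7] yaw -7.35 F [ 0.2  0.4 -0.4] grip 36.1mm tilt [0.    0.001]
rack frame [  5.8 -11.1] dyaw 0.48 | jig frame [ 25.4 293. ] dyaw -11.59
shift tool mm [-90.5 -38.8  90.8] turn 0.48
```

```bash
python3 -m jog '[[[-30,-13,20],0],[[-30,-13,20],0],[[-30.5,-12.8,25],0],[[0,0,25],0],[[0,0,0],0],[[0,0,0],0]]' 36; python3 w.py r -85 27 33
```

```text
t: 4.95
tool_pos: [0.4707, 0.1707, 0.081]
tcp_rot: [0.998, -0.065, 0.0, -0.0]
wrist_force: [0.7, -0.5, -0.4]
grip_width: 0.392
t 5.0 tcp [470.7 170.7  81. ] yaw -7.40 F [ 0.7 -0.5 -0.4] grip 36.0mm tilt [0.001 0.   ]
rack frame [-84.1  26.3] dyaw 0.43 | jig frame [-54.7 348.4] dyaw -11.64
shift tool mm [-0.9 -0.7 48. ] turn 0.43
```

```bash
python3 -m jog '[[[-0.5,0,24],0],[[0,0,24],0],[[0,0,0],0],[[0,0,0],0]]' 36; python3 -m jog '[[[0,0,0],0],[[0,0,0],0],[[0,0,0],0],[[0,0,0],0],[[0,0,0],0]]' 0; python3 w.py
```

```text
t: 5.35
tool_pos: [0.4712, 0.1698, 0.0335]
tcp_rot: [0.998, -0.066, 0.001, -0.0]
wrist_force: [0.6, 0.6, 0.6]
grip_width: 0.393
t: 5.85
tool_pos: [0.471, 0.1701, 0.0335]
tcp_rot: [0.998, -0.065, 0.001, -0.0]
wrist_force: [-0.6, 0.1, 7.5]
grip_width: 0.215
t 5.8 tcp [471.  170.1  33.5] yaw -7.51 F [-0.6  0.1  7.5] grip 19.8mm tilt [0.002 0.001]
rack frame [-83.8  25.7] dyaw 0.32 | jig frame [-54.5 347.7] dyaw -11.75
```

```bash
python3 -m jog '[[[0,0,-6],0],[[0,0,-6],0],[[0,0,-6],0],[[0,0,0],0]]'; python3 -m jog '[[[0,8,-1],0],[[0,10,-1],0],[[0,10,-1.5],0],[[0,10,-1.5],0],[[0,10,-2],0],[[0,10,-2],0],[[0,10,-2],0],[[0,8,-1],0],[[0,0,0],0],[[0,0,0],0]]'; python3 wl.py d1
```

```text
t: 6.25
tool_pos: [0.4697, 0.1696, 0.0508]
tcp_rot: [0.998, -0.065, -0.0, 0.0]
wrist_force: [-0.7, -0.3, -1.7]
grip_width: 0.215
t: 7.25
tool_pos: [0.4604, 0.0943, 0.0625]
tcp_rot: [0.998, -0.066, 0.0, -0.0]
wrist_force: [0.1, 0.1, -0.6]
grip_width: 0.214
t 7.3 tcp [460.3  94.7  62.4] yaw -7.50 F [ 0.1 -0.2 -0.2] grip 19.8mm tilt [0. 0.]
rack frame [-84.  -50.4] dyaw 0.34 | jig frame [-70.7 273.4] dyaw -11.74
```

View pics/d1.png

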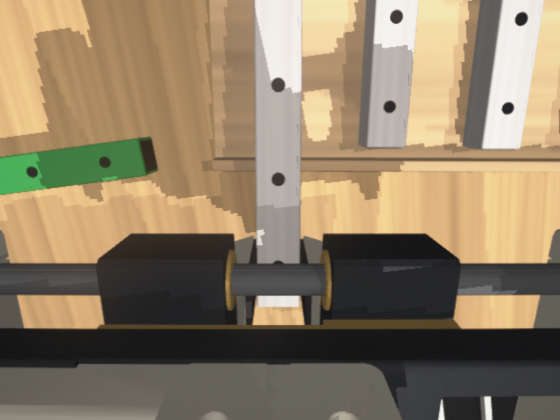

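```bash
python3 -m jog '[[[0,0,-30],0],[[0,10,-30],0],[[0,20,0],-3],[[0,20,0],-4.5],[[0,20,0],-4.3],[[0,0,0],0]]'; python3 w.py j -87 53 90
```

```text
t: 7.9
tool_pos: [0.4546, 0.0225, 0.1224]
tcp_rot: [0.999, 0.037, 0.0, 0.0]
wrist_force: [-1.0, 0.2, -0.6]
grip_width: 0.215
t 7.9 tcp [454.6  22.5 122.4] yaw 4.20 F [-1.   0.2 -0.6] grip 19.8mm tilt [ 0.    -0.001]
rack frame [ -79.9 -122.7] dyaw 12.03 | jig frame [-81.7 201.8] dyaw -0.04
shift tool mm [ -5.2 148.8  32.5] turn -0.04
```

```bash
python3 -m jog '[[[-1,30,0],0],[[-1,30,0],0],[[-1,30,5],0],[[-1,30,10],0],[[-1,29,15],0],[[0,0,0],0],[[0,0,0],0]]'; python3 wl.py d2;python3 w.py j -87 53 45
```

```text
t: 8.6
tool_pos: [0.4608, -0.1235, 0.0918]
tcp_rot: [0.999, 0.037, -0.001, -0.0]
wrist_force: [-0.6, -0.2, -0.5]
grip_width: 0.212
t 8.7 tcp [ 461.1 -122.7   92.1] yaw 4.32 F [-0.4  0.   0.1] grip 19.7mm tilt [-0.     0.001]
rack frame [ -53.7 -265.8] dyaw 12.16 | jig frame [-86.   56.5] dyaw 0.08
t 8.7 tcp [ 461.1 -122.7   92.1] yaw 4.32 F [-0.4  0.   0.1] grip 19.7mm tilt [-0.     0.001]
rack frame [ -53.7 -265.8] dyaw 12.16 | jig frame [-86.   56.5] dyaw 0.08
shift tool mm [-1.   3.5 47.1] turn 0.08
```

View pics/d2.png

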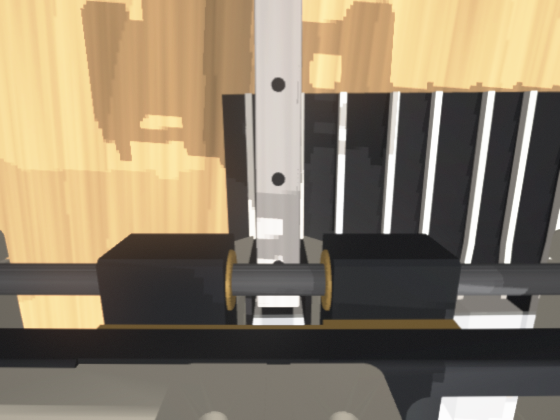

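```bash
python3 - <<'E'
import cv2
im=cv2.imread("pics/d2.png")[70:260,215:560]
cv2.imwrite("pics/d2z.png",cv2.resize(im,None,fx=2.3,fy=2.3,interpolation=cv2.INTER_CUBIC))
from w import *
T,c=pickle.load(open("last.pkl","rb"))
for p in [(249,95),(302,95),(343,93),(395,93),(437,93),(489,93),(531,93)]:
    print(p,np.round(fr(jg,onz(c,p,.012,T)),1))
print(np.round(fr(jg,onz(c,(224,95),.006,T)),1),np.round(fr(jg,onz(c,(540,93),.006,T)),1))
E
```

```text
(249, 95) [-104.7  138.7]
(302, 95) [-72.4 138.7]
(343, 93) [-47.4 139.9]
(395, 93) [-15.7 140. ]
(437, 93) [ 10.  140.1]
(489, 93) [ 41.9 140.2]
(531, 93) [ 67.9 140.4]
[-120.8  139.1] [ 77.9 140.9]
```

View pics/d2z.png

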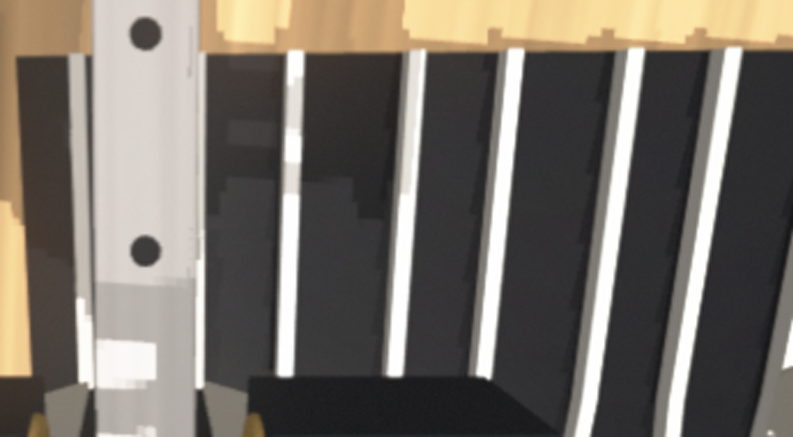

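```bash
python3 -m jog '[[[-1.8,3,15],0],[[0,0,15],0],[[0,0,12],0],[[0,0,6],0],[[0,0,4],0],[[0,0,4],0],[[0,0,2],0],[[0,0,0],0],[[0,0,0],0]]'; python3 w.py
```

```text
t: 9.55
tool_pos: [0.4594, -0.1276, 0.0346]
tcp_rot: [0.999, 0.037, 0.0, 0.0]
wrist_force: [-1.2, -0.8, 2.2]
grip_width: 0.215
t 9.6 tcp [ 459.4 -127.6   34.6] yaw 4.28 F [-1.2 -0.8  2.2] grip 19.7mm tilt [ 0. -0.]
rack frame [ -54.7 -270.8] dyaw 12.11 | jig frame [-88.   51.8] dyaw 0.04
```

```bash
python3 -m jog '[[[0,0,0],0],[[0,0,0],0],[[0,0,-20],0],[[0,-30,-25],0],[[0,-40,-10],0],[[0,-40,0],0],[[0,-40,0],0],[[0,0,0],0],[[0,0,0],0]]' 32; python3 wl.py d3; python3 - <<'E'
from h import *
c=manip.read_camera("top")["pixels"][:,:,::-1]
cv2.imwrite("pics/d3t.png",cv2.resize(c[120:300,180:440],None,fx=3,fy=3,interpolation=cv2.INTER_CUBIC))
E
```

```text
t: 10.45
tool_pos: [0.448, 0.0234, 0.0894]
tcp_rot: [0.999, 0.039, 0.0, -0.0]
wrist_force: [0.6, -0.8, 0.3]
grip_width: 0.348
t 10.5 tcp [448.   22.   89.3] yaw 4.34 F [ 0.3 -1.   0.4] grip 32.0mm tilt [ 0. -0.]
rack frame [ -86.4 -124.1] dyaw 12.17 | jig frame [-88.4 201.8] dyaw 0.10
```

View pics/d3t.png

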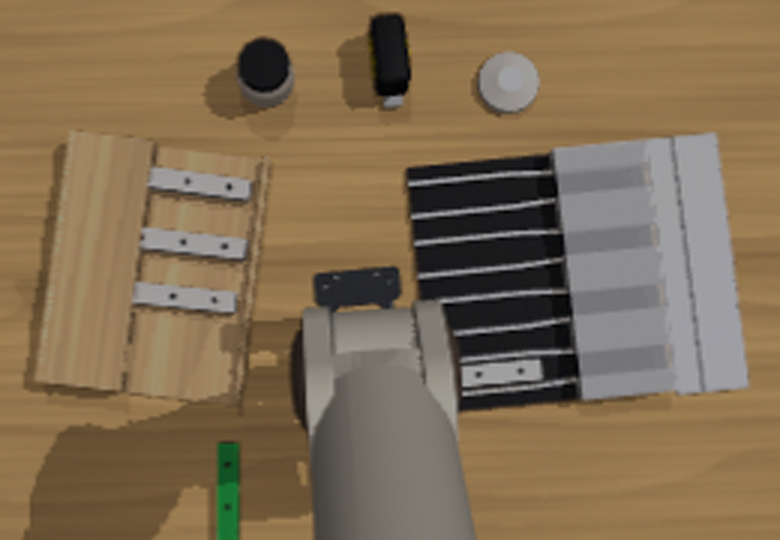

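View pics/d3.png

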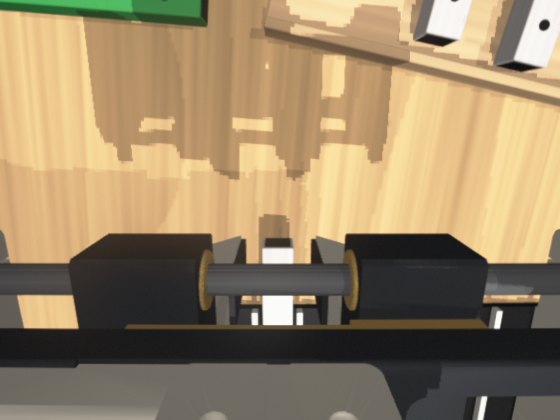

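```bash
python3 -m jog '[[[0,-12,0],0],[[0,0,20],0],[[0,0,20],0],[[0,0,0],0],[[0,0,0],0],[[0,0,0],0]]' 0; python3 w.py j -88 212 37
```

```text
t: 11.15
tool_pos: [0.4477, 0.034, 0.05]
tcp_rot: [0.999, 0.037, 0.0, -0.0]
wrist_force: [0.6, 0.2, 0.2]
grip_width: 0.009
t 11.2 tcp [447.7  34.   50. ] yaw 4.25 F [0.6 0.2 0.2] grip 0.8mm tilt [0.001 0.   ]
rack frame [ -88.3 -112.3] dyaw 12.08 | jig frame [-87.8 213.7] dyaw 0.01
shift tool mm [-0.2  1.7 12.9] turn 0.01
```

```bash
python3 -m jog '[[[0,0,13],0],[[0,0,0],0],[[0,5,0],0],[[0,5,0],0],[[0,5,0],0],[[0,8,0],0],[[0,8,0],0],[[0,8,0],0],[[0,8,0],0],[[0,8,0],0],[[0,8,0],0],[[0,8,0],0],[[0,8,0],0],[[0,8,0],0]]'; python3 w.py
```

```text
t: 12.55
tool_pos: [0.4536, -0.0533, 0.0362]
tcp_rot: [0.999, 0.038, -0.0, -0.0]
wrist_force: [0.4, 0.3, 0.4]
grip_width: 0.004
t 12.6 tcp [453.6 -53.3  36.2] yaw 4.30 F [0.4 0.3 0.4] grip 0.4mm tilt [-0. -0.]
rack frame [ -70.6 -197.9] dyaw 12.13 | jig frame [-88.3 126.3] dyaw 0.06
```

```bash
python3 -m jog '[[[0,8,0],0],[[0,8,0],0],[[0,8,0],0],[[0,8,0],0],[[0,8,0],0],[[0,8,0],0],[[0,8,0],0],[[0,6,0],0],[[0,4,0],0],[[0,2,0],0],[[0,0,0],0]]'; python3 w.py;  python3 - <<'E'
from h import *
c=manip.read_camera("top")["pixels"][:,:,::-1]
cv2.imwrite("pics/d4t.png",cv2.resize(c[150:270,300:450],None,fx=5,fy=5,interpolation=cv2.INTER_CUBIC))
c=manip.read_camera("side")["pixels"][:,:,::-1]
cv2.imwrite("pics/d4s.png",cv2.resize(c[110:220,240:390],None,fx=5,fy=5,interpolation=cv2.INTER_CUBIC))
E
```

```text
t: 13.65
tool_pos: [0.4587, -0.1206, 0.0363]
tcp_rot: [0.999, 0.037, -0.0, 0.0]
wrist_force: [-0.3, 0.1, -0.4]
grip_width: 0.003
t 13.7 tcp [ 458.7 -120.6   36.3] yaw 4.28 F [-0.3  0.1 -0.4] grip 0.2mm tilt [-0. -0.]
rack frame [ -56.3 -263.9] dyaw 12.11 | jig frame [-88.2  58.8] dyaw 0.04
```

View pics/d4t.png

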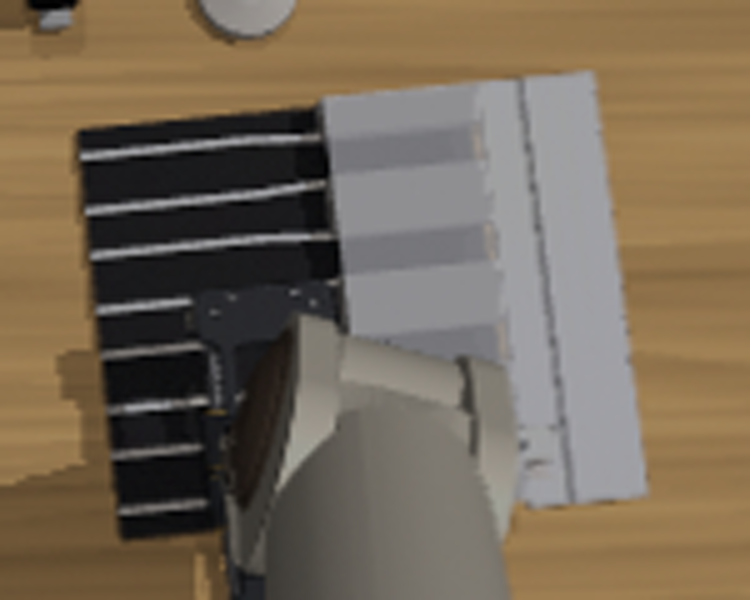

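View pics/d4s.png

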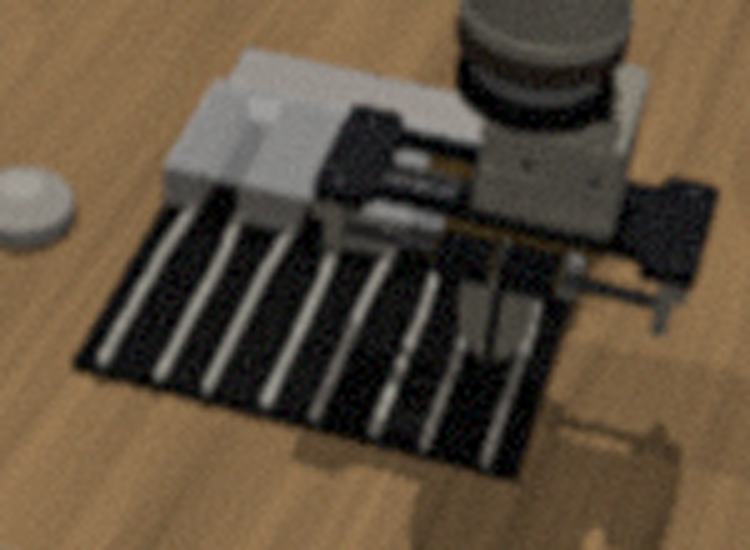

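```bash
python3 -m jog '[[[0,-10,0],0],[[0,0,-40],0],[[12,35,-30],0],[[12,35,0],0],[[12,35,0],0],[[12,35,0],0],[[12,35,0],0],[[10,35,0],0],[[0,8,0],0],[[0,0,0],0],[[0,0,0],0],[[0,0,0],0]]' 0; python3 wl.py d5;python3 - <<'E'
import cv2
im=cv2.imread("pics/d5.png")[0:250,80:480]
cv2.imwrite("pics/d5z.png",cv2.resize(im,None,fx=2,fy=2,interpolation=cv2.INTER_CUBIC))
E
```

```text
t: 14.95
tool_pos: [0.5441, -0.3199, 0.106]
tcp_rot: [0.999, 0.039, -0.0, -0.001]
wrist_force: [-0.1, 0.3, -0.6]
grip_width: 0.004
t 15.0 tcp [ 544.2 -320.2  106.2] yaw 4.43 F [-0.2  0.4  0.5] grip 0.4mm tilt [-0.     0.001]
rack frame [  55.6 -450. ] dyaw 12.27 | jig frame [ -17.7 -146.6] dyaw 0.19
```

View pics/d5z.png

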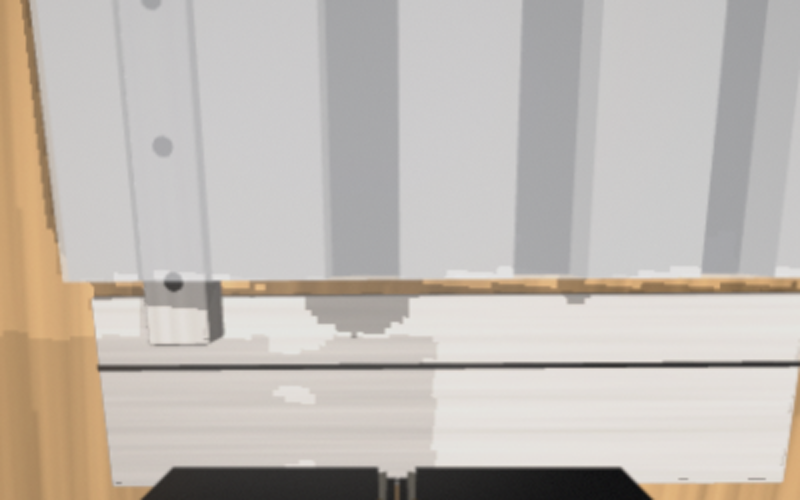

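```bash
cat > ends.py <<'E'
import sys
from w import *
T,c=pickle.load(open("last.pkl","rb"))
# args: scale ox oy  then pts u,v,z
sc,ox,oy=map(float,sys.argv[1:4])
for a in sys.argv[4:]:
    u,v,z=map(float,a.split(","));print(a,np.round(fr(jg,onz(c,((u+.5)/sc-.5+ox,(v+.5)/sc-.5+oy),z/1000,T)),1))
E
python3 ends.py 2 80 0 147,344,26 208,344,26 178,367,5 400,366,5 600,365,5 120,367,5 780,364.5,5 178,297,5 400,295,5
```

```text
147,344,26 [ -98.8 -110.6]
208,344,26 [ -79.1 -110.5]
178,367,5 [ -96.2 -121.9]
400,366,5 [ -17.2 -121.2]
600,365,5 [  54.  -120.5]
120,367,5 [-116.9 -121.9]
780,364.5,5 [ 118.4 -120. ]
178,297,5 [-94.4 -97.2]
400,295,5 [-17.3 -96.2]
```

```bash
python3 -m jog '[[[-12,-40,0],0],[[-12,-40,0],0],[[-12,-40,0],0],[[-12,-40,0],0],[[-12,-40,0],0],[[-10,-17,20],0],[[0,0,30],0],[[0,0,10],0],[[0,0,0],0]]' 0; python3 w.py j -88 47.4 36
```

```text
t: 15.9
tool_pos: [0.4569, -0.1108, 0.0454]
tcp_rot: [0.999, 0.038, -0.001, -0.0]
wrist_force: [0.0, 0.3, -0.2]
grip_width: 0.005
t 15.9 tcp [ 456.9 -110.8   45.4] yaw 4.34 F [ 0.   0.3 -0.2] grip 0.5mm tilt [-0.003  0.001]
rack frame [ -59.5 -254.5] dyaw 12.17 | jig frame [-89.3  68.6] dyaw 0.10
shift tool mm [ 1.3 21.3  9.3] turn 0.10
```

```bash
python3 -m jog '[[[1,0,9],0],[[0,5,0],0],[[0,4,0],0],[[0,3,0],0],[[0,3,0],0],[[0,2,0],0],[[0,2,0],0],[[0,0,0],0],[[0,0,0],0]]'; python3 w.py j -88 47.4 36;python3 w.py
```

```text
t: 16.8
tool_pos: [0.4604, -0.1303, 0.0373]
tcp_rot: [0.999, 0.037, -0.0, 0.0]
wrist_force: [0.4, -0.1, -0.5]
grip_width: 0.008
t 16.8 tcp [ 460.4 -130.3   37.3] yaw 4.29 F [ 0.4 -0.1 -0.5] grip 0.7mm tilt [-0. -0.]
rack frame [ -53.3 -273.4] dyaw 12.13 | jig frame [-87.2  48.9] dyaw 0.05
shift tool mm [-0.8  1.5  1.3] turn 0.05
t 16.8 tcp [ 460.4 -130.3   37.3] yaw 4.29 F [ 0.4 -0.1 -0.5] grip 0.7mm tilt [-0. -0.]
rack frame [ -53.3 -273.4] dyaw 12.13 | jig frame [-87.2  48.9] dyaw 0.05
```

```bash
python3 -m jog '[[[0,1,0],0],[[0,0,0],0],[[0,0,0],0]]'; python3 w.py; python3 -m jog '[[[0,-15,0],0],[[0,-20,-35],0],[[0,-40,-20],3],[[0,-45,0],4.5],[[0,-45,0],4.6],[[0,-45,0],0],[[0,0,0],0]]' 36;python3 w.py r -30 23 90
```

```text
t: 17.1
tool_pos: [0.4605, -0.1312, 0.0372]
tcp_rot: [0.999, 0.038, -0.0, -0.0]
wrist_force: [0.6, -1.1, 0.4]
grip_width: 0.002
t 17.1 tcp [ 460.5 -131.2   37.2] yaw 4.30 F [ 0.6 -1.1  0.4] grip 0.2mm tilt [-0.  0.]
rack frame [ -53.1 -274.3] dyaw 12.14 | jig frame [-87.2  48. ] dyaw 0.06
t: 17.8
tool_pos: [0.4633, 0.0857, 0.0928]
tcp_rot: [0.998, -0.063, 0.001, -0.002]
wrist_force: [-0.3, -0.9, 0.5]
grip_width: 0.391
t 17.8 tcp [463.3  85.7  92.8] yaw -7.21 F [-0.3 -0.9  0.5] grip 35.9mm tilt [0.002 0.004]
rack frame [-79.9 -59. ] dyaw 0.63 | jig frame [-68.4 264.1] dyaw -11.45
shift tool mm [ 50.8 -81.4   3.2] turn 0.63
```

```bash
python3 -m jog '[[[25,-30,-10],0.6],[[26,-20,-10],0],[[0,0,0],0],[[0,0,0],0]]'; python3 wl.py e1; python3 w.py r -30 23 90
```

```text
t: 18.2
tool_pos: [0.5201, 0.1201, 0.1122]
tcp_rot: [0.997, -0.073, -0.0, 0.0]
wrist_force: [-0.3, -0.4, -0.5]
grip_width: 0.393
t 18.2 tcp [519.  119.4 111.7] yaw -8.42 F [-1. -1.  0.] grip 36.0mm tilt [-0.002 -0.001]
rack frame [-29.3 -18. ] dyaw -0.59 | jig frame [-10.3 293.6] dyaw -12.66
t 18.2 tcp [519.  119.4 111.7] yaw -8.42 F [-1. -1.  0.] grip 36.0mm tilt [-0.002 -0.001]
rack frame [-29.3 -18. ] dyaw -0.59 | jig frame [-10.3 293.6] dyaw -12.66
shift tool mm [ -1.1 -41.   21.7] turn -0.59
```

View pics/e1.png

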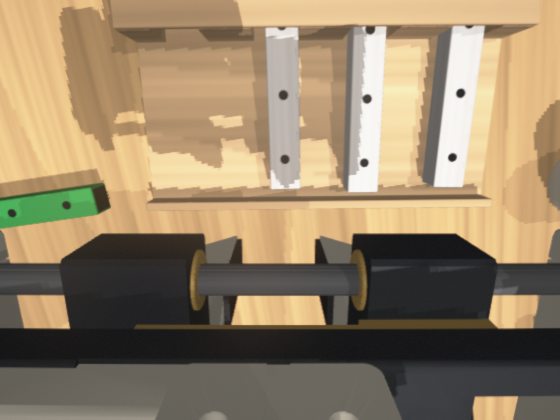

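```bash
python3 - <<'E'
from w import *
T,c=pickle.load(open("last.pkl","rb"))
for p in [(285.5,188),(283,29),(363,191),(450,186)]: print(np.round(fr(rk,onz(c,p,.026,T)),1))
E
python3 -m jog '[[[-0.5,-20,10],-0.6],[[-0.5,-20,25],0],[[0,0,20],0],[[0,0,0],0],[[0,0,0],0]]'; python3 w.py r -30 23 33
```

```text
[-24.    6.7]
[-25.1 104. ]
[28.   4.3]
[86.3  7.2]
t: 18.75
tool_pos: [0.5235, 0.1594, 0.0566]
tcp_rot: [0.998, -0.068, -0.001, 0.001]
wrist_force: [0.3, -0.5, -0.5]
grip_width: 0.39
t 18.8 tcp [523.5 159.4  56.6] yaw -7.82 F [ 0.3 -0.5 -0.5] grip 35.9mm tilt [-0.002 -0.001]
rack frame [-30.3  22.3] dyaw 0.02 | jig frame [ -2.9 333.2] dyaw -12.06
shift tool mm [ 0.3 -0.7 23.6] turn 0.02
```

```bash
python3 -m jog '[[[5,0,-10],0],[[0,0,0],0],[[0,0,0],0]]'; python3 wl.py e2
```

```text
t: 19.05
tool_pos: [0.531, 0.1593, 0.0689]
tcp_rot: [0.998, -0.069, 0.001, -0.001]
wrist_force: [0.0, -0.6, -0.6]
grip_width: 0.39
t 19.1 tcp [530.4 159.3  68.4] yaw -7.85 F [-0.4 -0.1  0. ] grip 36.3mm tilt [0.002 0.001]
rack frame [-23.4  23.1] dyaw -0.01 | jig frame [  4.  332.6] dyaw -12.09
```

View pics/e2.png

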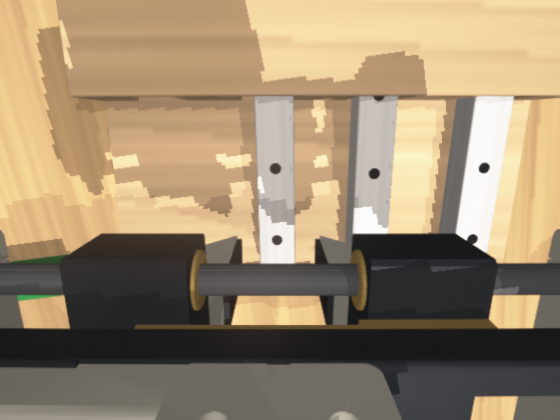

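```bash
python3 -m jog '[[[-0.5,-1,18],0],[[0,0,17],0],[[0,0,0],0],[[0,0,0],0]]' 36; python3 -m jog '[[[0,0,0],0],[[0,0,0],0],[[0,0,0],0],[[0,0,0],0],[[0,0,0],0]]' 0; python3 w.py
```

```text
t: 19.5
tool_pos: [0.529, 0.1603, 0.0324]
tcp_rot: [0.998, -0.068, -0.0, 0.0]
wrist_force: [1.2, 0.3, -0.1]
grip_width: 0.389
t: 20.0
tool_pos: [0.5298, 0.1607, 0.0331]
tcp_rot: [0.998, -0.068, 0.001, -0.0]
wrist_force: [-1.9, -0.8, 6.4]
grip_width: 0.215
t 20.0 tcp [529.8 160.7  33.1] yaw -7.79 F [-1.9 -0.8  6.4] grip 19.8mm tilt [0.001 0.   ]
rack frame [-24.2  24.4] dyaw 0.04 | jig frame [  3.5 334. ] dyaw -12.03
```

```bash
python3 -m jog '[[[0,0,-6],0],[[0,0,-6],0],[[0,0,-6],0],[[0,0,0],0],[[0,8,-1],0],[[0,10,-1],0],[[0,10,-1.5],0],[[0,10,-1.5],0],[[0,10,-2],0],[[0,10,-2],0],[[0,10,-2],0],[[0,8,-1],0],[[0,0,-15],0],[[0,0,-25],0],[[0,10,-20],0],[[0,20,0],-3],[[0,20,0],-4.5],[[0,20,0],-4.5],[[0,0,0],0]]'; python3 w.py j -29.5 53 92
```

```text
t: 21.9
tool_pos: [0.5131, 0.0116, 0.1227]
tcp_rot: [0.999, 0.035, 0.0, 0.001]
wrist_force: [0.5, -0.0, -0.9]
grip_width: 0.214
t 21.9 tcp [513.1  11.6 122.7] yaw 3.99 F [ 0.5 -0.  -0.9] grip 19.7mm tilt [ 0.001 -0.002]
rack frame [ -20.5 -125.6] dyaw 11.82 | jig frame [-24.2 186.6] dyaw -0.25
shift tool mm [ -4.7 133.5  30.9] turn -0.25
```

```bash
python3 -m jog '[[[-1,30,0],0],[[-1,30,0],0],[[-1,30,10],0],[[-1,30,10],0],[[-0.5,13,10],-0.2],[[0,0,0],0],[[0,0,0],0]]'; python3 wl.py e3;python3 w.py j -29.5 53 34;python3 - <<'E'
import cv2
im=cv2.imread("pics/e3.png")[60:260,115:460]
cv2.imwrite("pics/e3z.png",cv2.resize(im,None,fx=2.3,fy=2.3,interpolation=cv2.INTER_CUBIC))
E
```

```text
t: 22.6
tool_pos: [0.5184, -0.1165, 0.0923]
tcp_rot: [0.999, 0.038, -0.0, -0.0]
wrist_force: [-0.4, 0.0, -0.3]
grip_width: 0.211
t 22.6 tcp [ 518.7 -115.8   92.5] yaw 4.44 F [-0.2 -0.1 -0.4] grip 19.7mm tilt [0.    0.001]
rack frame [   2.4 -251. ] dyaw 12.28 | jig frame [-28.1  59.1] dyaw 0.20
t 22.6 tcp [ 518.7 -115.8   92.5] yaw 4.44 F [-0.2 -0.1 -0.4] grip 19.7mm tilt [0.    0.001]
rack frame [   2.4 -251. ] dyaw 12.28 | jig frame [-28.1  59.1] dyaw 0.20
shift tool mm [-1.5  6.2 58.5] turn 0.20
```

View pics/e3z.png

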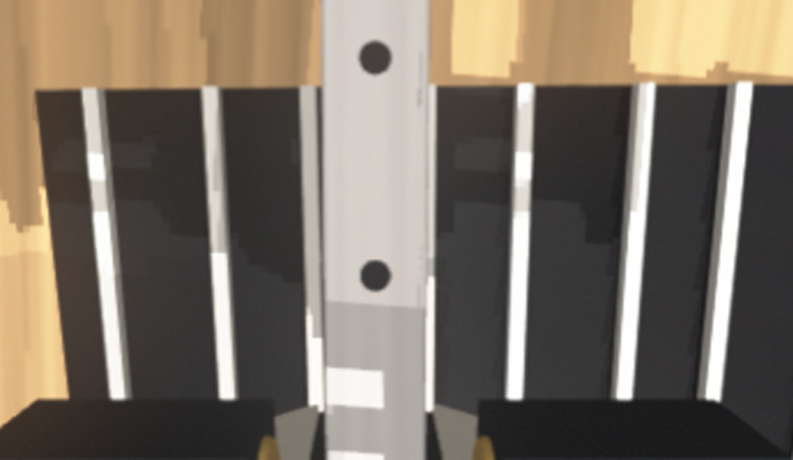

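```bash
python3 -m jog '[[[-1.7,5,15],0.2],[[0,0,15],0],[[0,0,12],0],[[0,0,6],0],[[0,0,4],0],[[0,0,4],0],[[0,0,2],0],[[0,0,0],0],[[0,0,0],0]]'; python3 w.py; python3 -m jog '[[[0,0,0],0],[[0,0,0],0],[[0,0,-20],0],[[0,-30,-25],0],[[0,-40,-10],0],[[0,-40,0],0],[[0,-40,0],0],[[0,-13,0],0],[[0,0,0],0]]' 32; python3 w.py j -30 213 36;python3 - <<'E'
from h import *
c=manip.read_camera("top")["pixels"][:,:,::-1]
cv2.imwrite("pics/e4t.png",cv2.resize(c[120:300,180:440],None,fx=3,fy=3,interpolation=cv2.INTER_CUBIC))
E
```

```text
t: 23.55
tool_pos: [0.5172, -0.1228, 0.0346]
tcp_rot: [0.999, 0.036, 0.0, 0.0]
wrist_force: [-0.8, -1.5, 2.5]
grip_width: 0.213
t 23.6 tcp [ 517.2 -122.8   34.6] yaw 4.18 F [-0.8 -1.5  2.5] grip 19.6mm tilt [ 0. -0.]
rack frame [   1.9 -258.2] dyaw 12.02 | jig frame [-30.   52.3] dyaw -0.06
t: 24.45
tool_pos: [0.5049, 0.0429, 0.0893]
tcp_rot: [0.999, 0.039, 0.0, -0.001]
wrist_force: [-0.3, -0.3, 0.4]
grip_width: 0.349
t 24.4 tcp [504.9  42.9  89.3] yaw 4.49 F [-0.3 -0.3  0.4] grip 32.1mm tilt [0.    0.001]
rack frame [-32.8 -95.7] dyaw 12.32 | jig frame [-30.1 218.4] dyaw 0.25
shift tool mm [ 0.   5.4 53.3] turn 0.25
```

View pics/e4t.png

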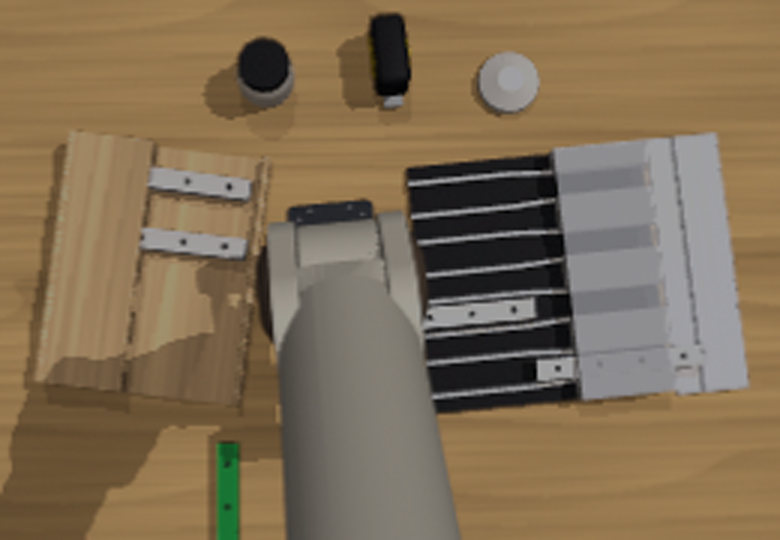

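```bash
python3 -m jog '[[[0,0,25],0.2],[[0,0,0],0],[[0,0,0],0],[[0,0,28],0],[[0,8,0],0],[[0,5,0],0],[[0,5,0],0],[[0,8,0],0],[[0,8,0],0],[[0,8,0],0],[[0,8,0],0],[[0,8,0],0],[[0,8,0],0],[[0,8,0],0],[[0,8,0],0],[[0,8,0],0],[[0,0,0],0]]' 0; python3 w.py j -30 48.5 36
```

```text
t: 26.2
tool_pos: [0.5113, -0.0517, 0.0362]
tcp_rot: [0.999, 0.034, 0.0, 0.0]
wrist_force: [-0.3, -0.1, -0.2]
grip_width: 0.0
t 26.2 tcp [511.3 -51.7  36.2] yaw 3.88 F [-0.3 -0.1 -0.2] grip 0.0mm tilt [ 0.    -0.001]
rack frame [ -13.6 -188.5] dyaw 11.71 | jig frame [-30.6 123.6] dyaw -0.36
shift tool mm [ 1.1 75.1  0.3] turn -0.36
```

```bash
python3 -m jog '[[[0.5,8,0],-0.2],[[0,8,0],0],[[0,8,0],0],[[0,8,0],0],[[0,8,0],0],[[0,8,0],0],[[0,8,0],0],[[0,6,0],0],[[0,5,0],0],[[0,3,0],0],[[0,2,0],0],[[0,1.5,0],0],[[0,0,0],0],[[0,0,0],0]]'; python3 w.py j -30 48.5 36; python3 w.py
```

```text
t: 27.6
tool_pos: [0.5172, -0.123, 0.0363]
tcp_rot: [0.999, 0.037, -0.0, 0.0]
wrist_force: [-0.7, 0.1, 0.9]
grip_width: 0.006
t 27.6 tcp [ 517.2 -123.    36.3] yaw 4.21 F [-0.7  0.1  0.9] grip 0.5mm tilt [-0. -0.]
rack frame [   2.  -258.3] dyaw 12.04 | jig frame [-30.1  52.1] dyaw -0.03
shift tool mm [0.1 3.6 0.3] turn -0.03
t 27.6 tcp [ 517.2 -123.    36.3] yaw 4.21 F [-0.7  0.1  0.9] grip 0.5mm tilt [-0. -0.]
rack frame [   2.  -258.3] dyaw 12.04 | jig frame [-30.1  52.1] dyaw -0.03
```

```bash
python3 -m jog '[[[0,1.5,0],0],[[0,1,0],0],[[0,0,0],0],[[0,0,0],0]]'; python3 w.py; python3 -m jog '[[[0,-15,0],0],[[0,-20,-35],0],[[0,-40,-20],3],[[0,-45,0],4.5],[[0,-45,0],4.6],[[0,-45,0],0],[[25,-30,-10],0],[[25,0,-5],0],[[0,0,0],0],[[0,0,0],0]]' 36;python3 wl.py f1;python3 w.py r 28 22 60
```

```text
t: 28.0
tool_pos: [0.5174, -0.1257, 0.0363]
tcp_rot: [0.999, 0.037, -0.0, 0.0]
wrist_force: [1.0, 0.4, -0.1]
grip_width: 0.005
t 28.0 tcp [ 517.4 -125.7   36.3] yaw 4.19 F [ 1.   0.4 -0.1] grip 0.5mm tilt [ 0. -0.]
rack frame [   2.5 -261. ] dyaw 12.02 | jig frame [-30.1  49.3] dyaw -0.05
t: 29.0
tool_pos: [0.5728, 0.1073, 0.106]
tcp_rot: [0.998, -0.069, -0.0, 0.0]
wrist_force: [-1.3, -1.4, 0.7]
grip_width: 0.39
t 29.1 tcp [572.  106.8 105.7] yaw -7.90 F [-0.2 -0.3 -0.2] grip 36.1mm tilt [-0.002 -0.   ]
rack frame [ 24.9 -23.2] dyaw -0.06 | jig frame [ 41.6 277.2] dyaw -12.14
t 29.1 tcp [572.  106.8 105.7] yaw -7.90 F [-0.2 -0.3 -0.2] grip 36.1mm tilt [-0.002 -0.   ]
rack frame [ 24.9 -23.2] dyaw -0.06 | jig frame [ 41.6 277.2] dyaw -12.14
shift tool mm [  3.1 -45.2  45.7] turn -0.06
```

View pics/f1.png

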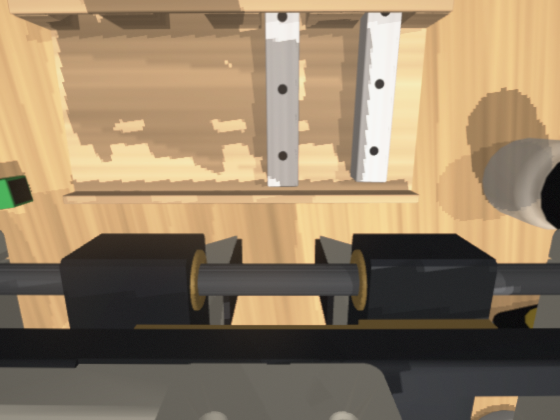

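```bash
python3 - <<'E'
from w import *
T,c=pickle.load(open("last.pkl","rb"))
for p in [(282.5,186),(282.5,13),(371,181)]: print(np.round(fr(rk,onz(c,p,.026,T)),1))
E
python3 -m jog '[[[1.5,-22,15],0],[[1.5,-23,20],0],[[0,0,12],0],[[0,0,0],0],[[0,0,0],0]]'; python3 w.py r 28 22 33
```

```text
[27.6  3.8]
[ 27.2 105.5]
[84.9  7.1]
t: 29.55
tool_pos: [0.5816, 0.1491, 0.059]
tcp_rot: [0.998, -0.07, -0.001, 0.001]
wrist_force: [-0.6, 0.1, -0.0]
grip_width: 0.392
t 29.6 tcp [581.6 149.1  59. ] yaw -7.98 F [-0.6  0.1 -0. ] grip 36.1mm tilt [-0.002 -0.001]
rack frame [28.7 20. ] dyaw -0.15 | jig frame [ 54.3 318.6] dyaw -12.22
shift tool mm [-0.7 -2.1 26. ] turn -0.15
```

```bash
python3 -m jog '[[[-1,-2,13],0],[[0,0,13],0],[[0,0,0],0],[[0,0,0],0]]' 36; python3 -m jog '[[[0,0,0],0],[[0,0,0],0],[[0,0,0],0],[[0,0,0],0],[[0,0,0],0]]' 0; python3 w.py
python3 -m jog '[[[0,0,-6],0],[[0,0,-6],0],[[0,0,-6],0],[[0,0,0],0]]'
```

```text
t: 29.95
tool_pos: [0.5813, 0.1523, 0.0326]
tcp_rot: [0.998, -0.069, -0.001, 0.0]
wrist_force: [-0.5, -0.1, -0.6]
grip_width: 0.392
t: 30.45
tool_pos: [0.5822, 0.1529, 0.0337]
tcp_rot: [0.998, -0.069, 0.0, -0.0]
wrist_force: [-0.4, 0.3, 2.2]
grip_width: 0.214
t 30.4 tcp [582.2 152.9  33.7] yaw -7.90 F [-0.4  0.3  2.2] grip 19.7mm tilt [0.001 0.   ]
rack frame [28.8 23.9] dyaw -0.07 | jig frame [ 55.2 322.4] dyaw -12.14
t: 30.85
tool_pos: [0.5815, 0.1527, 0.0519]
tcp_rot: [0.998, -0.069, -0.0, 0.0]
wrist_force: [-1.1, 0.3, -2.2]
grip_width: 0.217
```

```bash
python3 -m jog '[[[0,8,-1],0],[[0,10,-1],0],[[0,10,-1.5],0],[[0,10,-1.5],0],[[0,10,-2],0],[[0,10,-2],0],[[0,10,-2],0],[[0,8,-1],0],[[0,0,-15],0],[[0,0,-25],0],[[0,10,-20],0],[[0,20,0],-3],[[0,20,0],-4.5],[[0,20,0],-4.5],[[0,0,0],0]]'; python3 w.py j 28 53 92
```

```text
t: 32.35
tool_pos: [0.5659, 0.0044, 0.1247]
tcp_rot: [0.999, 0.034, 0.001, 0.001]
wrist_force: [0.5, 0.5, -0.2]
grip_width: 0.211
t 32.4 tcp [565.9   4.4 124.7] yaw 3.91 F [ 0.5  0.5 -0.2] grip 19.4mm tilt [ 0.002 -0.002]
rack frame [  32.8 -125.5] dyaw 11.75 | jig frame [ 27.9 175.5] dyaw -0.33
shift tool mm [  0.7 122.5  32.9] turn -0.33
```

```bash
python3 -m jog '[[[0,30,0],0],[[0,30,0],0],[[0,30,10],0],[[0,22,12],0],[[0,8,10],-0.3],[[0,0,0],0],[[0,0,0],0]]'; python3 wl.py f3;python3 w.py j 28 53 34;python3 - <<'E'
import cv2
im=cv2.imread("pics/f3.png")[60:260,115:460]
cv2.imwrite("pics/f3z.png",cv2.resize(im,None,fx=2.3,fy=2.3,interpolation=cv2.INTER_CUBIC))
E
```

```text
t: 33.05
tool_pos: [0.5741, -0.1095, 0.0912]
tcp_rot: [0.999, 0.039, -0.0, -0.001]
wrist_force: [0.3, 0.5, -0.3]
grip_width: 0.214
t 33.1 tcp [ 574.4 -109.3   91.6] yaw 4.51 F [ 0.5 -0.7 -0.1] grip 19.6mm tilt [0.    0.001]
rack frame [  56.8 -237. ] dyaw 12.34 | jig frame [28.  61.5] dyaw 0.27
t 33.1 tcp [ 574.4 -109.3   91.6] yaw 4.51 F [ 0.5 -0.7 -0.1] grip 19.6mm tilt [0.    0.001]
rack frame [  56.8 -237. ] dyaw 12.34 | jig frame [28.  61.5] dyaw 0.27
shift tool mm [-0.1  8.5 57.6] turn 0.27
```

View pics/f3z.png

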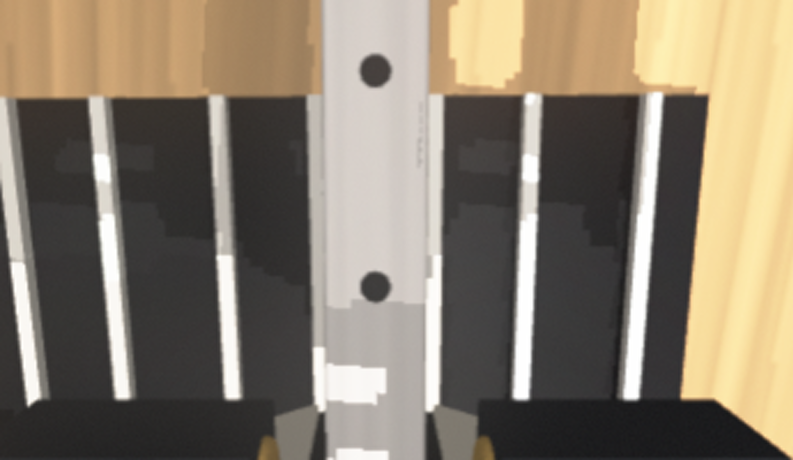

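```bash
python3 -m jog '[[[-0.3,8,15],0.2],[[0,0,15],0],[[0,0,12],0],[[0,0,6],0],[[0,0,3],0],[[0,0,4],0],[[0,0,2],0],[[0,0,0],0],[[0,0,0],0]]'; python3 w.py; python3 -m jog '[[[0,0,0],0],[[0,0,0],0],[[0,0,-20],0],[[0,-30,-25],0],[[0,-40,-10],0],[[0,-40,0],0],[[0,-40,0],0],[[0,-13,0],0],[[0,0,0],0]]' 32; python3 w.py j 28 213 36;python3 - <<'E'
from h import *
c=manip.read_camera("top")["pixels"][:,:,::-1]
cv2.imwrite("pics/f4t.png",cv2.resize(c[120:300,180:440],None,fx=3,fy=3,interpolation=cv2.INTER_CUBIC))
E
```

```text
t: 34.0
tool_pos: [0.5746, -0.1199, 0.0346]
tcp_rot: [0.999, 0.037, 0.0, 0.0]
wrist_force: [-1.3, -1.9, 2.1]
grip_width: 0.215
t 34.0 tcp [ 574.6 -119.9   34.6] yaw 4.19 F [-1.3 -1.9  2.1] grip 19.8mm tilt [ 0.001 -0.   ]
rack frame [  58.4 -247.4] dyaw 12.02 | jig frame [27.4 50.9] dyaw -0.05
t: 34.9
tool_pos: [0.5622, 0.0465, 0.0893]
tcp_rot: [0.999, 0.039, 0.0, -0.001]
wrist_force: [-0.2, -0.1, -0.3]
grip_width: 0.35
t 34.9 tcp [562.2  46.5  89.3] yaw 4.51 F [-0.2 -0.1 -0.3] grip 32.2mm tilt [0.    0.002]
rack frame [ 23.4 -84.3] dyaw 12.34 | jig frame [ 27.3 217.7] dyaw 0.27
shift tool mm [ 0.7  4.8 53.3] turn 0.27
```

View pics/f4t.png

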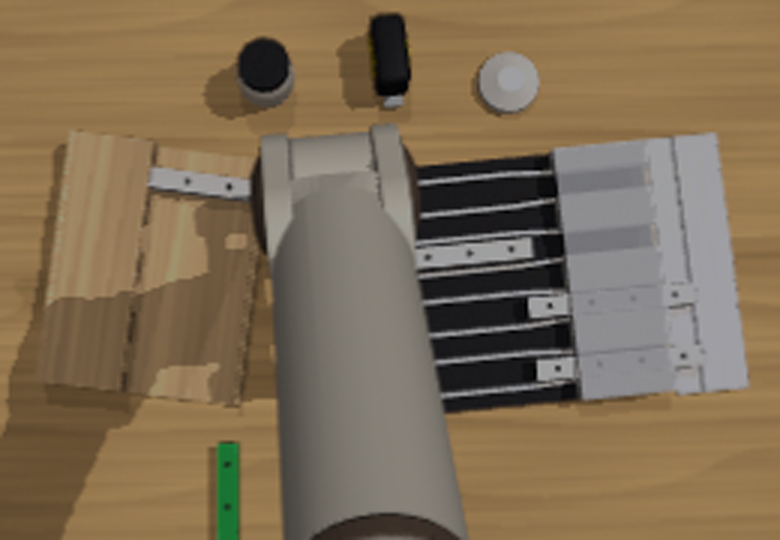

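```bash
python3 -m jog '[[[0,0,25],0.2],[[0,0,0],0],[[0,0,0],0],[[0,0,28],0],[[0,8,0],0],[[0,5,0],0],[[0,5,0],0],[[0,8,0],0],[[0,8,0],0],[[0,8,0],0],[[0,8,0],0],[[0,8,0],0],[[0,8,0],0],[[0,8,0],0],[[0,8,0],0],[[0,8,0],0],[[0,0,0],0]]' 0; python3 w.py j 28 49.5 36
```

```text
t: 36.65
tool_pos: [0.5686, -0.0491, 0.0363]
tcp_rot: [0.999, 0.034, -0.0, 0.0]
wrist_force: [-0.2, -0.2, 1.5]
grip_width: 0.005
t 36.6 tcp [568.6 -49.1  36.3] yaw 3.87 F [-0.2 -0.2  1.5] grip 0.5mm tilt [ 0.    -0.001]
rack frame [  42.8 -178.1] dyaw 11.71 | jig frame [ 26.7 122. ] dyaw -0.37
shift tool mm [ 1.8 72.5  0.3] turn -0.37
```

```bash
python3 -m jog '[[[0.3,8,0],-0.2],[[0,8,0],0],[[0,8,0],0],[[0,8,0],0],[[0,8,0],0],[[0,8,0],0],[[0,8,0],0],[[0,6,0],0],[[0,5,0],0],[[0,3,0],0],[[0,2,0],0],[[0,1.5,0],0],[[0,0,0],0],[[0,0,0],0]]'; python3 w.py j 28 49.5 36; python3 w.py
```

```text
t: 38.05
tool_pos: [0.5743, -0.1201, 0.0363]
tcp_rot: [0.999, 0.037, -0.0, -0.0]
wrist_force: [0.4, 0.1, -0.1]
grip_width: 0.003
t 38.0 tcp [ 574.3 -120.1   36.3] yaw 4.22 F [ 0.4  0.1 -0.1] grip 0.3mm tilt [-0.  0.]
rack frame [  58.1 -247.7] dyaw 12.05 | jig frame [27.1 50.7] dyaw -0.02
shift tool mm [0.9 1.2 0.3] turn -0.02
t 38.0 tcp [ 574.3 -120.1   36.3] yaw 4.22 F [ 0.4  0.1 -0.1] grip 0.3mm tilt [-0.  0.]
rack frame [  58.1 -247.7] dyaw 12.05 | jig frame [27.1 50.7] dyaw -0.02
```

```bash
python3 -m jog '[[[0,1,0],0],[[0,0,0],0],[[0,0,0],0]]'; python3 w.py; python3 -m jog '[[[0,-15,0],0],[[0,-20,-35],0],[[0,-40,-25],3],[[0,-45,0],4.5],[[0,-45,0],4.6],[[10,-45,0],0],[[25,-25,-10],0],[[22,0,-5],0],[[0,0,0],0],[[0,0,0],0]]' 36;python3 wl.py g1;python3 w.py r 85 25 60
```

```text
t: 38.35
tool_pos: [0.5744, -0.1213, 0.0363]
tcp_rot: [0.999, 0.037, -0.0, -0.0]
wrist_force: [0.6, -0.5, 0.1]
grip_width: 0.006
t 38.4 tcp [ 574.4 -121.3   36.3] yaw 4.20 F [ 0.6 -0.5  0.1] grip 0.6mm tilt [-0.  0.]
rack frame [  58.3 -248.8] dyaw 12.03 | jig frame [27.1 49.6] dyaw -0.04
t: 39.35
tool_pos: [0.6359, 0.1056, 0.1109]
tcp_rot: [0.998, -0.069, -0.0, 0.0]
wrist_force: [-0.7, 0.3, -0.4]
grip_width: 0.392
t 39.4 tcp [635.2 105.2 110.6] yaw -7.90 F [0.1 0.6 0.1] grip 36.0mm tilt [-0.002 -0.   ]
rack frame [ 87.8 -16.2] dyaw -0.07 | jig frame [104.5 270.9] dyaw -12.14
t 39.4 tcp [635.2 105.2 110.6] yaw -7.90 F [0.1 0.6 0.1] grip 36.0mm tilt [-0.002 -0.   ]
rack frame [ 87.8 -16.2] dyaw -0.07 | jig frame [104.5 270.9] dyaw -12.14
shift tool mm [ -2.7 -41.2  50.6] turn -0.07
```

View pics/g1.png

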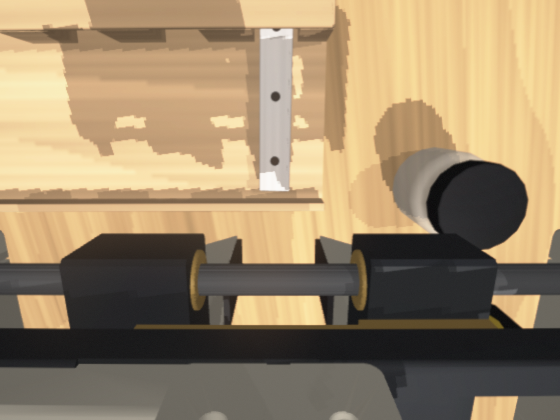

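```bash
python3 -m jog '[[[-1,-21,15],0],[[-1,-21,20],0],[[0,0,12],0],[[0,0,0],0],[[0,0,0],0]]'; python3 w.py r 85.5 25 35
```

```text
t: 39.9
tool_pos: [0.6397, 0.1458, 0.0636]
tcp_rot: [0.998, -0.069, -0.001, 0.001]
wrist_force: [0.8, 0.2, 0.7]
grip_width: 0.391
t 39.9 tcp [639.7 145.8  63.6] yaw -7.94 F [0.8 0.2 0.7] grip 36.0mm tilt [-0.002 -0.001]
rack frame [86.6 24.7] dyaw -0.11 | jig frame [111.9 311.1] dyaw -12.18
shift tool mm [-1.1 -0.4 28.6] turn -0.11
```

```bash
python3 -m jog '[[[-1,0,14],0],[[0,0,14.5],0],[[0,0,0],0],[[0,0,0],0]]' 36; python3 -m jog '[[[0,0,0],0],[[0,0,0],0],[[0,0,0],0],[[0,0,0],0],[[0,0,0],0]]' 0; python3 w.py
python3 -m jog '[[[0,0,-6],0],[[0,0,-6],0],[[0,0,-6],0],[[0,0,0],0]]'
```

```text
t: 40.3
tool_pos: [0.6388, 0.1464, 0.0349]
tcp_rot: [0.998, -0.069, -0.001, 0.0]
wrist_force: [-0.1, 0.4, 0.4]
grip_width: 0.391
t: 40.8
tool_pos: [0.6398, 0.147, 0.0363]
tcp_rot: [0.998, -0.069, 0.0, -0.0]
wrist_force: [-0.1, -0.1, 2.0]
grip_width: 0.211
t 40.8 tcp [639.8 147.   36.3] yaw -7.90 F [-0.1 -0.1  2. ] grip 19.5mm tilt [0.001 0.   ]
rack frame [86.6 25.9] dyaw -0.07 | jig frame [112.2 312.3] dyaw -12.14
t: 41.2
tool_pos: [0.6394, 0.1468, 0.0545]
tcp_rot: [0.998, -0.069, 0.0, 0.0]
wrist_force: [-1.4, -1.0, -2.8]
grip_width: 0.211
```

```bash
python3 -m jog '[[[0,8,-1],0],[[0,10,-1],0],[[0,10,-1.5],0],[[0,10,-1.5],0],[[0,10,-2],0],[[0,10,-2],0],[[0,10,-2],0],[[0,8,-1],0],[[0,0,-15],0],[[0,0,-25],0],[[-4,10,-20],0],[[-8,20,0],-3],[[-8,20,0],-4.5],[[-4,20,0],-4.5],[[0,0,0],0]]'; python3 w.py j 86 53 95
```

```text
t: 42.7
tool_pos: [0.599, 0.0006, 0.1272]
tcp_rot: [0.999, 0.034, 0.001, 0.001]
wrist_force: [0.3, 0.4, -1.0]
grip_width: 0.215
t 42.7 tcp [599.    0.6 127.2] yaw 3.92 F [ 0.3  0.4 -1. ] grip 19.8mm tilt [ 0.001 -0.002]
rack frame [  66.2 -124.8] dyaw 11.75 | jig frame [ 60.7 169.2] dyaw -0.32
shift tool mm [ 25.9 116.   32.5] turn -0.32
```

```bash
python3 -m jog '[[[5,28,0],0],[[5,28,0],0],[[6,28,10],0],[[5,20,12],0],[[4,8,10],-0.3],[[0,0,0],0],[[0,0,0],0]]'; python3 wl.py g3;python3 w.py j 86 53 36;python3 - <<'E'
import cv2
im=cv2.imread("pics/g3.png")[60:260,115:460]
cv2.imwrite("pics/g3z.png",cv2.resize(im,None,fx=2.3,fy=2.3,interpolation=cv2.INTER_CUBIC))
E
```

```text
t: 43.4
tool_pos: [0.6321, -0.1033, 0.0937]
tcp_rot: [0.999, 0.039, -0.0, -0.001]
wrist_force: [-0.2, 0.0, 0.1]
grip_width: 0.217
t 43.5 tcp [ 632.3 -103.    94.1] yaw 4.51 F [ 0.1  0.6 -0.6] grip 19.7mm tilt [0.    0.002]
rack frame [ 113.3 -222.9] dyaw 12.34 | jig frame [86.2 63.5] dyaw 0.27
t 43.5 tcp [ 632.3 -103.    94.1] yaw 4.51 F [ 0.1  0.6 -0.6] grip 19.7mm tilt [0.    0.002]
rack frame [ 113.3 -222.9] dyaw 12.34 | jig frame [86.2 63.5] dyaw 0.27
shift tool mm [-0.3 10.6 58. ] turn 0.27
```

View pics/g3z.png

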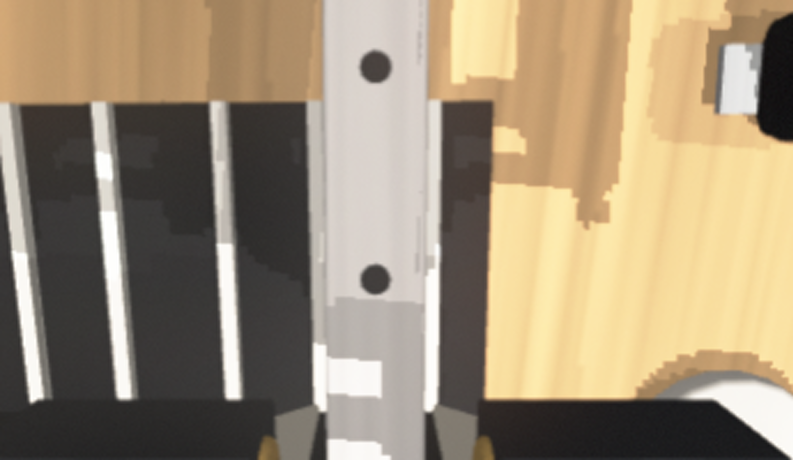

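```bash
python3 -m jog '[[[-0.3,10,15],0.2],[[0,0,15],0],[[0,0,12],0],[[0,0,6],0],[[0,0,3],0],[[0,0,4],0],[[0,0,2],0],[[0,0,0],0],[[0,0,0],0]]'; python3 w.py; python3 -m jog '[[[0,0,0],0],[[0,0,0],0],[[0,0,-20],0],[[0,-30,-25],0],[[0,-40,-10],0],[[0,-40,0],0],[[0,-40,0],0],[[0,-13,0],0],[[0,0,0],0]]' 32; python3 w.py j 86 213 36;python3 - <<'E'
from h import *
c=manip.read_camera("top")["pixels"][:,:,::-1]
cv2.imwrite("pics/g4t.png",cv2.resize(c[120:300,180:440],None,fx=3,fy=3,interpolation=cv2.INTER_CUBIC))
E
```

```text
t: 44.35
tool_pos: [0.6328, -0.1156, 0.0371]
tcp_rot: [0.999, 0.037, 0.0, 0.0]
wrist_force: [-1.0, 0.4, 2.1]
grip_width: 0.216
t 44.4 tcp [ 632.8 -115.6   37.1] yaw 4.19 F [-1.   0.4  2.1] grip 19.9mm tilt [ 0.001 -0.   ]
rack frame [ 115.5 -235.3] dyaw 12.03 | jig frame [85.8 50.8] dyaw -0.05
t: 45.25
tool_pos: [0.6203, 0.0512, 0.0918]
tcp_rot: [0.999, 0.039, 0.0, -0.001]
wrist_force: [0.2, 0.6, -0.0]
grip_width: 0.349
t 45.2 tcp [620.3  51.2  91.8] yaw 4.53 F [ 0.2  0.6 -0. ] grip 32.1mm tilt [-0.     0.002]
rack frame [ 80.4 -71.7] dyaw 12.36 | jig frame [ 85.7 218.1] dyaw 0.29
shift tool mm [ 0.3  5.3 55.8] turn 0.29
```

View pics/g4t.png

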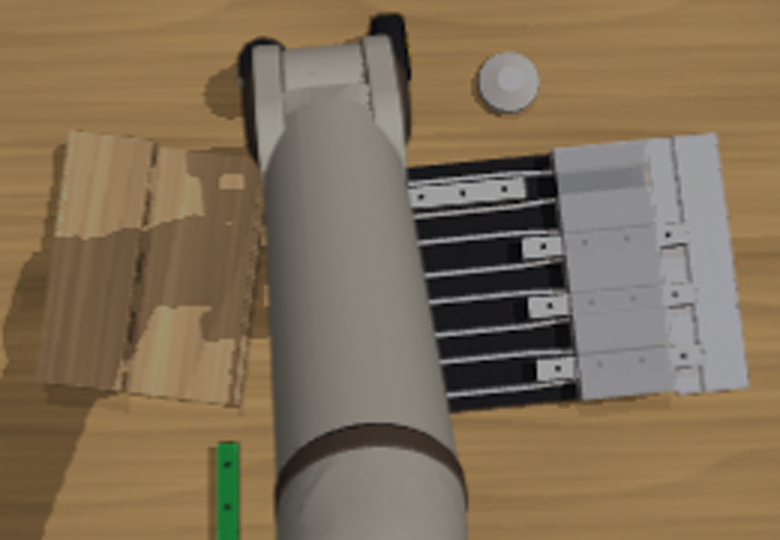

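```bash
python3 -m jog '[[[0,0,27],0.3],[[0,0,0],0],[[0,0,0],0],[[0,0,28],0],[[0,8,0],0],[[0,5,0],0],[[0,5,0],0],[[0,8,0],0],[[0,8,0],0],[[0,8,0],0],[[0,8,0],0],[[0,8,0],0],[[0,8,0],0],[[0,8,0],0],[[0,8,0],0],[[0,8,0],0],[[0,0,0],0]]' 0; python3 w.py j 86 50.5 36
```

```text
t: 47.0
tool_pos: [0.6267, -0.0451, 0.0367]
tcp_rot: [0.999, 0.033, -0.0, 0.001]
wrist_force: [-0.6, 0.3, 0.4]
grip_width: 0.004
t 47.0 tcp [626.7 -45.1  36.7] yaw 3.77 F [-0.6  0.3  0.4] grip 0.3mm tilt [-0.    -0.001]
rack frame [  99.8 -166.3] dyaw 11.60 | jig frame [ 84.9 121.6] dyaw -0.47
shift tool mm [ 1.7 71.1  0.8] turn -0.47
```

```bash
python3 -m jog '[[[0.5,8,0],-0.2],[[0,8,0],0],[[0,8,0],0],[[0,8,0],0],[[0,8,0],0],[[0,8,0],0],[[0,8,0],0],[[0,6,0],0],[[0,5,0],0],[[0,3,0],0],[[0,2,0],0],[[0,1.5,0],0],[[0,0,0],0],[[0,0,0],0]]'; python3 w.py j 86 50 36; python3 w.py
```

```text
t: 48.4
tool_pos: [0.6324, -0.1159, 0.0368]
tcp_rot: [0.999, 0.036, -0.0, -0.0]
wrist_force: [-0.1, -0.2, -0.4]
grip_width: 0.004
t 48.4 tcp [ 632.4 -115.9   36.8] yaw 4.11 F [-0.1 -0.2 -0.4] grip 0.3mm tilt [-0.  0.]
rack frame [ 115.1 -235.6] dyaw 11.95 | jig frame [85.4 50.6] dyaw -0.13
shift tool mm [0.6 0.6 0.8] turn -0.13
t 48.4 tcp [ 632.4 -115.9   36.8] yaw 4.11 F [-0.1 -0.2 -0.4] grip 0.3mm tilt [-0.  0.]
rack frame [ 115.1 -235.6] dyaw 11.95 | jig frame [85.4 50.6] dyaw -0.13
```

```bash
python3 -m jog '[[[0,-15,0],0],[[0,0,-45],0],[[-8,40,0],0],[[-10,40,0],0],[[-10,40,0],0],[[-5,40,0],0],[[0,45,0],0],[[0,18,5],0],[[0,0,0],0],[[0,0,0],0],[[0,0,0],0],[[0,0,0],0]]' 0; python3 wl.py h1;python3 - <<'E'
import cv2
im=cv2.imread("pics/h1.png")[90:250,0:560]
cv2.imwrite("pics/h1a.png",cv2.resize(im[:,0:270],None,fx=2.9,fy=2.9,interpolation=cv2.INTER_CUBIC))
cv2.imwrite("pics/h1b.png",cv2.resize(im[:,200:470],None,fx=2.9,fy=2.9,interpolation=cv2.INTER_CUBIC))
E
```

```text
t: 49.6
tool_pos: [0.6153, -0.323, 0.0768]
tcp_rot: [0.999, 0.037, 0.0, -0.001]
wrist_force: [0.4, 0.2, 0.0]
grip_width: 0.005
t 49.6 tcp [ 615.2 -323.5   76.9] yaw 4.25 F [-0.1  0.1 -0.6] grip 0.6mm tilt [0.    0.001]
rack frame [ 126.4 -443.7] dyaw 12.09 | jig frame [  52.8 -155.2] dyaw 0.01
```

View pics/h1.png

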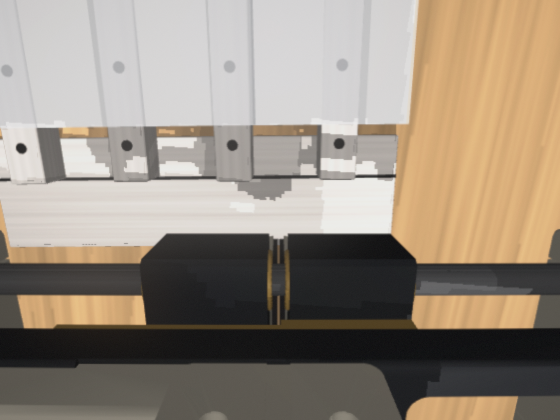

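View pics/h1b.png

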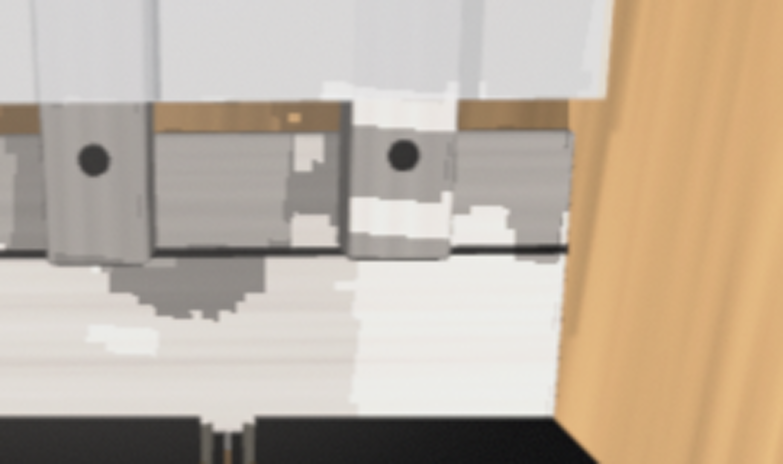

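View pics/h1a.png

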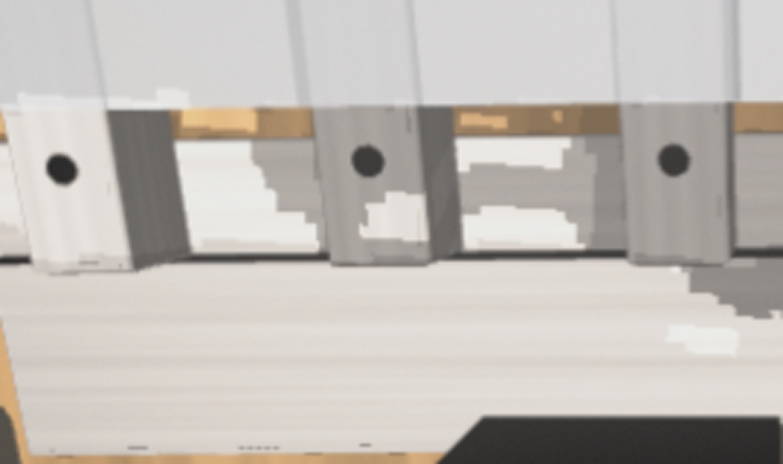

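```bash
echo B; python3 ends.py 2.9 200 90 350,258,26 449,258,26 400,250.5,5 50,264,26 150,264,26 100,253,5; echo A; python3 ends.py 2.9 0 90 35,271.5,26 134,270,26 85,258.7,5 332,264,26 430,263.5,26 380,256,5
python3 - <<'E'
# pixel profiles of end edges and line
import cv2,numpy as np
g=cv2.cvtColor(cv2.imread("pics/h1.png"),cv2.COLOR_BGR2GRAY).astype(int)
for c in (27,131,235,338): print(c,list(zip(range(172,190),g[172:190,c-6:c+7].mean(1).round().astype(int))))
for c in (66,168,275,365): print("line",c,list(zip(range(172,186),g[172:186,c-3:c+4].mean(1).round().astype(int))))
E
```

```text
B
350,258,26 [  76.1 -118.3]
449,258,26 [  95.2 -118.3]
400,250.5,5 [  89.5 -120.1]
50,264,26 [  18.2 -119.5]
150,264,26 [  37.5 -119.5]
100,253,5 [  25.2 -120.7]
A
35,271.5,26 [ -97.9 -121.1]
134,270,26 [ -78.4 -120.8]
85,258.7,5 [-103.3 -122. ]
332,264,26 [ -39.5 -119.6]
430,263.5,26 [ -20.5 -119.5]
380,256,5 [ -39.2 -121.4]
27 [(172, np.int64(224)), (173, np.int64(224)), (174, np.int64(224)), (175, np.int64(224)), (176, np.int64(224)), (177, np.int64(219)), (178, np.int64(215)), (179, np.int64(212)), (180, np.int64(191)), (181, np.int64(197)), (182, np.int64(200)), (183, np.int64(174)), (184, np.int64(184)), (185, np.int64(207)), (186, np.int64(213)), (187, np.int64(213)), (188, np.int64(212)), (189, np.int64(212))]
131 [(172, np.int64(184)), (173, np.int64(165)), (174, np.int64(163)), (175, np.int64(163)), (176, np.int64(163)), (177, np.int64(162)), (178, np.int64(152)), (179, np.int64(147)), (180, np.int64(137)), (181, np.int64(132)), (182, np.int64(202)), (183, np.int64(220)), (184, np.int64(221)), (185, np.int64(220)), (186, np.int64(219)), (187, np.int64(218)), (188, np.int64
[... 1392 characters left out ...]
9)), (183, np.int64(220)), (184, np.int64(220)), (185, np.int64(220))]
line 275 [(172, np.int64(166)), (173, np.int64(163)), (174, np.int64(140)), (175, np.int64(92)), (176, np.int64(61)), (177, np.int64(56)), (178, np.int64(77)), (179, np.int64(129)), (180, np.int64(138)), (181, np.int64(139)), (182, np.int64(140)), (183, np.int64(139)), (184, np.int64(139)), (185, np.int64(140))]
line 365 [(172, np.int64(233)), (173, np.int64(229)), (174, np.int64(164)), (175, np.int64(84)), (176, np.int64(56)), (177, np.int64(108)), (178, np.int64(222)), (179, np.int64(234)), (180, np.int64(235)), (181, np.int64(235)), (182, np.int64(235)), (183, np.int64(235)), (184, np.int64(234)), (185, np.int64(234))]
```

```bash
echo rails A B C D; python3 ends.py 1 0 0 27,184.0,25 131,181.7,25 235,181.7,25 338,179.6,25; echo line; python3 ends.py 1 0 0 66,178.5,5 168,177.4,5 275,176.4,5 365,175.8,5 |cat; python3 - <<'E'
import cv2
im=cv2.imread("pics/h1.png")[160:195]
cv2.imwrite("pics/h1c.png",cv2.resize(im[:,0:160],None,fx=5,fy=5,interpolation=cv2.INTER_NEAREST))
cv2.imwrite("pics/h1d.png",cv2.resize(im[:,210:370],None,fx=5,fy=5,interpolation=cv2.INTER_NEAREST))
E
```

```text
rails A B C D
27,184.0,25 [ -90.  -121.6]
131,181.7,25 [ -30.5 -120.3]
235,181.7,25 [  28.2 -120.3]
338,179.6,25 [  86.2 -119. ]
line
66,178.5,5 [ -79.9 -121.8]
168,177.4,5 [ -15.9 -121.1]
275,176.4,5 [  50.6 -120.4]
365,175.8,5 [ 106.5 -119.9]
```

View pics/h1c.png

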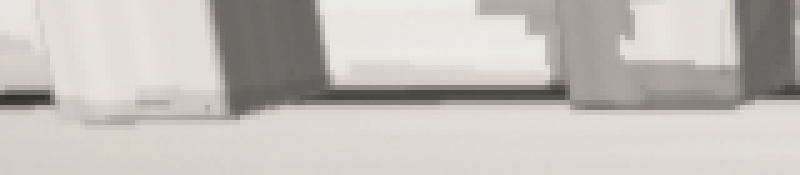

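View pics/h1d.png

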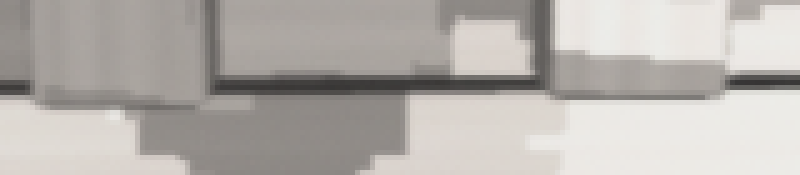

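```bash
cat > av.py <<'E'
from w import *
P=[]
for i in range(8):
    manip.read_camera("side");T,s=tool();P.append(np.r_[fr(jg,T[:3,3]),T[2,3]*1000])
print("avg jig",np.mean(P,0).round(2),"sd",np.std(P,0).round(2))
E
python3 -m jog '[[[0,0,-10],0],[[5,-40,0],0],[[6,-40,0],0],[[8,-40,0],0],[[7,-40,0],0],[[6,-40,0],0],[[0,-20,0],0],[[0,0,20],0],[[0,0,20],0],[[0,0,10],0],[[0,0,0],0],[[0,0,0],0]]' 0; python3 w.py j 86 53 36
```

```text
t: 50.85
tool_pos: [0.631, -0.1044, 0.0374]
tcp_rot: [0.999, 0.036, 0.0, 0.0]
wrist_force: [-0.6, -0.3, 0.7]
grip_width: 0.005
t 50.9 tcp [ 631.  -104.4   37.4] yaw 4.08 F [-0.6 -0.3  0.7] grip 0.4mm tilt [ 0.001 -0.   ]
rack frame [ 112.2 -224.4] dyaw 11.91 | jig frame [84.8 62.2] dyaw -0.16
shift tool mm [1.2 9.2 1.4] turn -0.16
```

```bash
python3 -m jog '[[[0.5,4,0],0],[[0,4,0],0],[[0,2,0],0],[[0,0,0],0],[[0,0,0],0],[[0,0,0],0]]' 0; python3 av.py
```

```text
t: 51.45
tool_pos: [0.6318, -0.1139, 0.0368]
tcp_rot: [0.999, 0.036, -0.0, -0.0]
wrist_force: [-1.0, 0.4, 0.6]
grip_width: 0.005
avg jig [84.87 52.65 36.72] sd [0.02 0.06 0.02]
```

```bash
python3 -m jog '[[[0,1.5,0],0],[[0,1.0,0],0],[[0,0.8,0],0],[[0,0,0],0],[[0,0,0],0],[[0,0,0],0]]' 0; python3 av.py
```

```text
t: 52.45
tool_pos: [0.632, -0.1174, 0.0368]
tcp_rot: [0.999, 0.036, -0.0, 0.0]
wrist_force: [0.9, -0.1, 0.3]
grip_width: 0.004
avg jig [84.87 49.16 36.78] sd [0.01 0.02 0.01]
```

Now lane 29.

```bash
python3 -m jog '[[[0,-14,0],0],[[0,0,-12],0],[[-29,0,0],0],[[-28,0,0],0],[[0,0,12],0],[[0,5,0],0],[[0,4,0],0],[[0,0,0],0],[[0,0,0],0],[[0,0,0],0]]' 0; python3 av.py
```

```text
t: 53.85
tool_pos: [0.5754, -0.1163, 0.0369]
tcp_rot: [0.999, 0.036, 0.0, -0.0]
wrist_force: [1.2, -0.8, -0.4]
grip_width: 0.001
avg jig [28.   54.46 36.78] sd [0.13 0.06 0.02]
```

```bash
python3 -m jog '[[[0,3,0],0],[[0,1.2,0],0],[[0,0.9,0],0],[[0,0.6,0],0],[[0,0,0],0],[[0,0,0],0],[[0,0,0],0]]' 0; python3 av.py; python3 -m jog '[[[0,-14,0],0],[[0,0,-12],0],[[-29,0,0],0],[[-29,0,0],0],[[0,0,12],0],[[0,5,0],0],[[0,4,0],0],[[0,0,0],0],[[0,0,0],0],[[0,0,0],0]]' 0; python3 av.py
```

```text
t: 54.95
tool_pos: [0.5752, -0.1222, 0.0368]
tcp_rot: [0.999, 0.036, -0.0, 0.0]
wrist_force: [0.1, -0.3, -0.5]
grip_width: 0.003
avg jig [27.85 48.61 36.76] sd [0.01 0.02 0.02]
t: 56.35
tool_pos: [0.5176, -0.1212, 0.0369]
tcp_rot: [0.999, 0.036, 0.0, -0.0]
wrist_force: [-0.1, 0.2, -0.4]
grip_width: 0.006
avg jig [-30.    53.89  36.78] sd [0.12 0.05 0.03]
```

B target 48.2, A target 47.5.

```bash
python3 -m jog '[[[0,3,0],0],[[0,1.2,0],0],[[0,0.9,0],0],[[0,0.6,0],0],[[0,0,0],0],[[0,0,0],0],[[0,0,0],0]]' 0; python3 av.py; python3 -m jog '[[[0,-14,0],0],[[0,0,-12],0],[[-29,0,0],0],[[-29,0,0],0],[[0,0,12],0],[[0,5,0],0],[[0,4,0],0],[[0,0,0],0],[[0,0,0],0],[[0,0,0],0]]' 0; python3 av.py
```

```text
t: 57.45
tool_pos: [0.5174, -0.127, 0.0368]
tcp_rot: [0.999, 0.036, -0.0, 0.0]
wrist_force: [-0.7, -0.2, 0.4]
grip_width: 0.006
avg jig [-30.16  48.03  36.75] sd [0.02 0.02 0.02]
t: 58.85
tool_pos: [0.4598, -0.1261, 0.0369]
tcp_rot: [0.999, 0.036, 0.0, -0.0]
wrist_force: [0.7, -0.5, -0.7]
grip_width: 0.0
avg jig [-88.    53.31  36.79] sd [0.12 0.03 0.02]
```

```bash
python3 -m jog '[[[0,3,0],0],[[0,1.2,0],0],[[0,0.9,0],0],[[0,0.6,0],0],[[0,0,0],0],[[0,0,0],0],[[0,0,0],0]]' 0; python3 av.py;python3 -m jog '[[[0,-15,0],0],[[0,0,-40],0],[[15,40,0],0],[[15,40,0],0],[[20,40,0],0],[[20,40,0],0],[[10,45,0],0],[[8,12,0],0],[[0,0,0],0],[[0,0,0],0],[[0,0,0],0],[[0,0,0],0]]' 0; python3 wl.py k1;python3 - <<'E'
import cv2
im=cv2.imread("pics/k1.png")[100:250,60:470]
cv2.imwrite("pics/k1a.png",cv2.resize(im,None,fx=1.95,fy=1.95,interpolation=cv2.INTER_CUBIC))
E
```

```text
t: 59.95
tool_pos: [0.4596, -0.1318, 0.0368]
tcp_rot: [0.999, 0.036, -0.0, 0.0]
wrist_force: [0.1, -0.3, -0.4]
grip_width: 0.004
avg jig [-88.14  47.52  36.77] sd [0.03 0.02 0.02]
t: 61.55
tool_pos: [0.5617, -0.3252, 0.0767]
tcp_rot: [0.999, 0.037, -0.0, -0.001]
wrist_force: [0.3, 0.1, 0.1]
grip_width: 0.004
t 61.6 tcp [ 561.8 -325.5   76.8] yaw 4.19 F [-0.1 -0.5  0.1] grip 0.6mm tilt [-0.     0.001]
rack frame [  73.8 -452.9] dyaw 12.03 | jig frame [  -0.5 -153.2] dyaw -0.05
```

View pics/k1a.png

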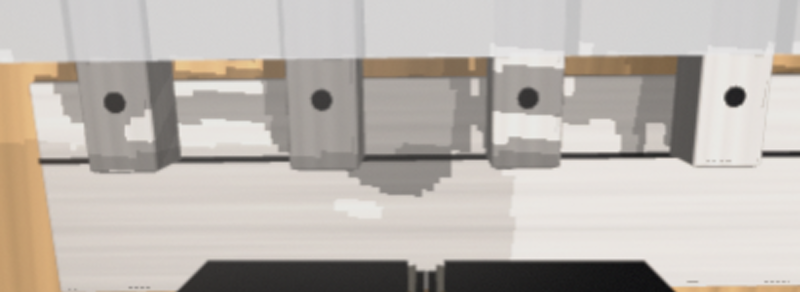

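```bash
python3 -m jog '[[[0,17,0],0],[[0,17,5],0],[[0,0,5],0],[[0,0,0],0],[[0,0,0],0],[[0,0,0],0]]' 0; python3 wl.py k2;python3 - <<'E'
import cv2,numpy as np
im=cv2.imread("pics/k2.png")
cv2.imwrite("pics/k2a.png",cv2.resize(im[60:200,80:280],None,fx=4,fy=4,interpolation=cv2.INTER_CUBIC))
cv2.imwrite("pics/k2b.png",cv2.resize(im[60:200,280:480],None,fx=4,fy=4,interpolation=cv2.INTER_CUBIC))
E
```

```text
t: 62.2
tool_pos: [0.5644, -0.3601, 0.0666]
tcp_rot: [0.999, 0.036, -0.0, -0.0]
wrist_force: [-0.1, 0.5, -0.1]
grip_width: 0.002
t 62.2 tcp [ 564.5 -360.2   66.7] yaw 4.14 F [-0.8 -0.   0.5] grip 0.6mm tilt [0.    0.001]
rack frame [  81.2 -486.9] dyaw 11.98 | jig frame [  -0.4 -188. ] dyaw -0.10
```

View pics/k2a.png

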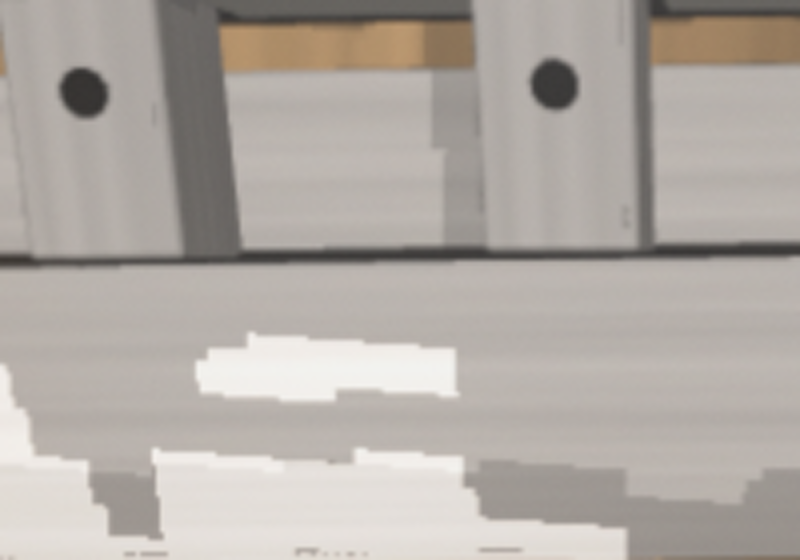

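View pics/k2b.png

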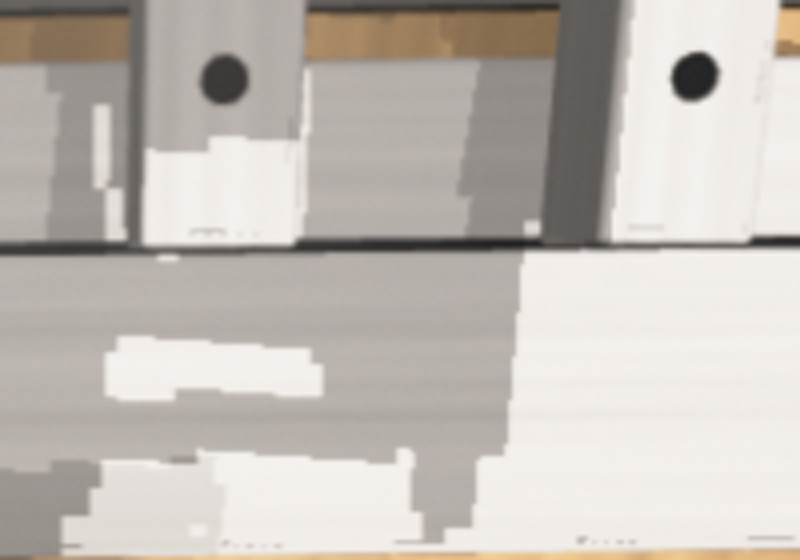

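```bash
python3 -m jog '[[[0,10,-40],0],[[0,20,-40],0],[[0,30,-40],0],[[0,0,0],0],[[0,0,0],0]]'; python3 - <<'E'
from h import *
c=manip.read_camera("top")["pixels"][:,:,::-1]
cv2.imwrite("pics/m.png",cv2.resize(c[110:290,180:450],None,fx=2.9,fy=2.9,interpolation=cv2.INTER_CUBIC))
E
```

```text
t: 62.75
tool_pos: [0.5689, -0.422, 0.1886]
tcp_rot: [0.999, 0.035, 0.001, 0.001]
wrist_force: [0.2, -0.3, -0.7]
grip_width: 0.006
```

View pics/m.png

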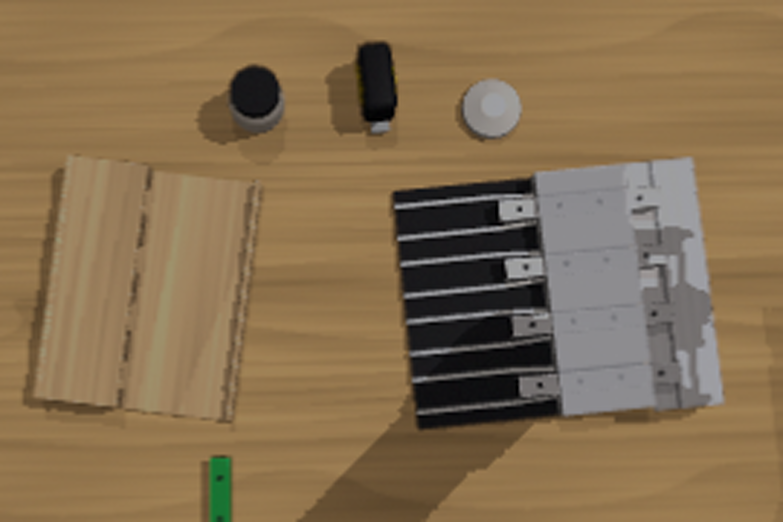

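The picture shows the rack empty at about (150,290). All four rails are in lanes with their leading ends on the line at about (640–665, 198–372). The jar, tape measure and roller have not moved. Handing in.

```bash
python3 -c "
from cell import manip
print(manip.close_job())"
```

```text
the job is handed in; nothing more can be done
None
```

I moved all four rails from the rack into the jig, one to a lane, and pushed each through its tunnel until its leading end stood on the scribed line. I handed the job in at about 63 s on the robot's clock; it gave no verdict.

- **Line check:** the last wrist picture, taken from nearly straight above the line, showed all four ends over the 2 mm line. By eye they were near its middle. The fingertip positions where each push ended agreed with this to within a few tenths of a millimetre.
- **Disagreement before the last push:** an oblique view read two ways. Depending on where I took the rail's edge, the remaining distances differed by up to 0.7 mm. I went by the reading that matched the fingertip positions, and the overhead view bore it out.
- **Shifted rail:** the rail in the second bay (x = -29 mm) had moved about 6 mm sideways between two looks at the rack. I don't know why. I re-centred on it and gripped it normally.
- **Other things:** the last top picture showed the rack empty and the jar, tape measure and roller where they had been. I did not touch the green look-alikes. I saw no grip slip, and the wrist force stayed under 10 N in every reading.

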